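# Load the spindle block and lock it with the release slide

## Robot

A 7-joint arm with a two-finger parallel gripper is mounted at the origin on the work surface. World frame = base frame: x ahead of the robot, y to its left, z up, the work surface at z = 0. Lengths are in m, angles in degrees, forces in N, time in s.
With the tool pointing down it reaches from about 0.4 to 0.9 m from the base axis. Payload 5.5 kg.
Tool frame: the origin (TCP) lies at the very end of the fingers, on their centre line; the grasp point (between the pads) lies 19 mm behind it; z points along the fingers, y is the line along which they close (so a half turn about z gives the same grasp; the last joint's range is limited). The gripper opens to 85 mm and grips with 20 to 120 N. Pads are 22 mm wide; open, the fingers measure 114 mm over their backs; the gripper's body (76 mm by 85 mm) begins 54 mm behind the grasp point. The pads swing forward as they close: fully open they stand 13 mm farther back than shut.
Start: joints at [88.705, 28.699, -24.465, 88.831, 12.651, 65.22, -12.049], TCP at [0.183, -0.624, 0.231] pointing down, gripper open.
Joint ranges: [-164.97, 164.97], [-17.58, 116.51], [-87.97, 89.64], [11.32, 138.91], [-80.73, 260.73], [10.89, 115.49], [-147.41, 147.41]. Speed limits (degrees/s): [147.25, 147.25, 180, 180, 180, 180, 180].

## Interface

Orientations are given as [roll, pitch, yaw] about the fixed x, y, z axes, in that order (R = Rz(yaw) Ry(pitch) Rx(roll)).
In Python, from station import observe, viewer, order gives the robot as it stands.
- The arm moves only by the tool servo_tool, never from a script. Its argument "moves" is one flat list of numbers, 4 for each row, row after row: the shift along the tool's x, y, z in units of 2 cm (1.0 is 2 cm), then the turn about the tool's z in units of 8 degrees (1.0 is 8 degrees). A call has 1 to 5 rows; each row shifts and turns the commanded pose from where the row before left it, along the tool's axes as they then stand; what a row does not reach is not made up. A row lasts 1/8 s, in which the tool goes at most 62.5 mm and 10.7 degrees, less where a joint would pass 70% of its speed; a pose out of reach is approached as far as the arm can. A call with a number of a shift or a turn outside -1 to 1 is refused whole. A call with a gripper value outside its range is refused whole. "hand" is the opening, from 0 (shut) to 1 (fully open), set as the call begins (left out, the last holds). The fingers move at their own pace and stop on an object; the grip force is fixed at half the most. Time passes only in rows, so rows that do not move let the fingers close. It gives the time, the measured TCP pose, the force, the opening and the grip force at its end, in the units of the state.
- observe(): the state, without advancing time (a new reading comes with each control period).
- viewer.capture(name): name is "scene" or "side" or "wrist"; returns a dict with "color" (384x512x3 uint8, red, green, blue), "z_map" (384x512 float32, m along the optical axis (not along the pixel's ray), 0 where there is no reading), "mtx" (3x3 intrinsics, pixels), "distortion" ([k1, k2, p1, p2, k3] as OpenCV has them; the pictures are not rectified), "rvec" (rotation vector, rad) and "tvec" (3), from world to camera coordinates, as OpenCV has them; the wrist camera has in their place "hand_eye" (4x4, takes a point from camera to tool coordinates, whose origin is the TCP and whose axes are the flange's). Camera axes: x right, y down, z forward; pixel columns grow to the right and rows downward; lengths in m; the calibration is good to about 2 mm. A picture is of the moment at which its call begins: read the wrist's pose just before it.
- order.sign_off(): hands the job in; it is judged then, once.
The state is a dict: "t": time; "qpos": joint angles; "joint_velocities": joint speeds; "effort": joint torques, N m; "position": TCP position; "tool_rot": TCP orientation; "wrist_force": force on the tool from outside, world axes, zero at the start; "ft_torque": the same for the moment, N m; "width": finger opening in m; "finger_force": force on a finger pad.
Only numpy, scipy, OpenCV 4.12 (cv2) and the standard library are available. Lean on these libraries where they do the work, as an engineer would, in place of code of your own. Each camera call takes 0.05 s, during which the arm holds its last target. There are 200 camera calls.

## Task

Work the release slide of the spindle block (push it fully to its end stop, then let go there so that it snaps back by its spring). Then seat every arbor in a spindle of its own, slots over the dogs and flange fully home on the face, and after that work the slide once more in the same way to lock them. Stand all three empty carriers side by side on the floor of the tray, and leave the other things on the bench where they are.

Things in the scene. Friction and masses are not known exactly. Their poses are not given: they have to be found in the camera images.
- nose0_face (a point): First of 3 upturned steel spindle noses, 110 mm apart in a row on a base plate: centre of its flat top face (78 mm wide, about 70 mm above the bench; z up). Tapered bore: 48 mm wide at the mouth, 44 deep. On the face, on this point's +x and -x, two dogs, centred 31.5 mm out, 12 wide (y), 11.5 long (x), 11 tall, tops rounded. Each spindle is locked at its own angle, to 0.5 rad off the plate's.
- nose1_face (a point): Second (middle) spindle nose, like nose0; dogs on its own +x and -x.
- nose2_face (a point): Third spindle nose, next to the slide, like nose0; dogs on its own +x and -x.
- arbor_a_mid (a point): Drill chuck arbor (0.4-0.7 kg): head 42 across, straight for 44 above the flange, then a cone; top 119 above the foot. Under it a flange 66 across, 14 thick, with two drive slots 18 wide cut through on this point's +x and -x, from 22 mm out to the rim; below, a tapered shank 40 long, 45 to 34 wide. Point: on the axis, 51 above the foot, 11 above the flange's underside; z to the head. Starts standing in a carrier. All alike below the head; fits any nose. May be absent.
- carrier_a_mid (a point): Loose wooden carrier block (0.2 kg), 84 mm along its x, 64 along y, 46 tall, with a round pocket 49 wide and 42 deep in its top where an arbor may stand, flange on the block's top. Point: the block's centre, half-way up; z up. Can be taken across its 64 mm width. Always present; empty from the start if its arbor is absent.
- arbor_b_mid (a point): Collet chuck arbor (0.4-0.7 kg): slim head 36 across, 44 tall; top 101 above the foot. Under it a flange 66 across, 14 thick, with two drive slots 18 wide cut through on this point's +x and -x, from 22 mm out to the rim; below, a tapered shank 40 long, 45 to 34 wide. Point: on the axis, 51 above the foot, 11 above the flange's underside; z to the head. Starts standing in a carrier. All alike below the head; fits any nose. May be absent.
- carrier_b_mid (a point): Loose wooden carrier block (0.2 kg), 84 mm along its x, 64 along y, 46 tall, with a round pocket 49 wide and 42 deep in its top where an arbor may stand, flange on the block's top. Point: the block's centre, half-way up; z up. Can be taken across its 64 mm width. Always present; empty from the start if its arbor is absent.
- arbor_c_mid (a point): Face-mill arbor (0.4-0.7 kg): stout head 50 across, 40 tall, then a 22 wide stub; top 112 above the foot. Under it a flange 66 across, 14 thick, with two drive slots 18 wide cut through on this point's +x and -x, from 22 mm out to the rim; below, a tapered shank 40 long, 45 to 34 wide. Point: on the axis, 51 above the foot, 11 above the flange's underside; z to the head. Starts standing in a carrier. All alike below the head; fits any nose. May be absent.
- carrier_c_mid (a point): Loose wooden carrier block (0.2 kg), 84 mm along its x, 64 along y, 46 tall, with a round pocket 49 wide and 42 deep in its top where an arbor may stand, flange on the block's top. Point: the block's centre, half-way up; z up. Can be taken across its 64 mm width. Always present; empty from the start if its arbor is absent.
- slide (a joint): Travel of the release slide in m: 0 at rest, 0.045 at its end stop; pushed along the slide's +x (across the row of spindles, away from the robot). A spring drives it back to 0: about 4.5 N at rest, 8.5 N at the end; it returns in about 0.2 s.
- slide_grip (a point): Release slide at the left (+y) end of the spindle base plate: centre of its black upright post, 28 mm along x (the sliding direction), 20 along y, 36 tall; its top is 18 mm above this point, the metal carriage begins 18 mm below it. About 60 mm above the bench. Moves with the slide; +x is the way it is pushed.
- tray_in (a point): Low open plywood tray fixed to the bench at the robot's right: inside 320 mm along its x by 150 mm along its y, walls 5 mm thick and 35 mm tall; this point is the centre of its inner floor, 5 mm above the bench.
- driver: Bystander, to be left where it is: screwdriver lying on the bench, about 170 mm; origin on its underside.
- marker: Bystander, to be left where it is: black marker pen, 16 mm thick, about 140 mm long, lying between tray and carriers; origin on its underside.
- spool: Bystander, to be left where it is: red wire spool, 72 mm across, 55 mm tall; origin on its underside.
- flask: Bystander, to be left where it is: steel drinking flask, 68 mm across, 190 mm tall; origin on its underside.
- tape: Bystander, to be left where it is: roll of tape lying flat, 104 mm across, 48 mm tall; origin on its underside.
- tumbler: Bystander, to be left where it is: clear tumbler, 84 mm across, 110 mm tall; origin on its underside.
- oilcan: Bystander, to be left where it is: blue can, 60 mm across, 110 mm tall; origin on its underside.
Mind the look-alikes: they are no part of the job. What is shaped like the part that bears arbor_a_mid but orange is not meant. What is shaped like the part that bears carrier_b_mid but purple is not meant.

How it is judged (in metres and radians):
On the way, in this order (a step that is already met when the one before it is completed fails the run):
1. the slide is held at the end of its travel (value of joint slide above 0.041 m), for 0.1 s.
2. let go, the slide snaps back under its spring with nothing touching it (velocity of joint slide below -0.06 m/s and contact force between slide and the fingers below 0.3 N and value of joint slide below 0.037 m).
3. every arbor is seated in a spindle and the slide is back home (((horizontal distance between arbor_a_mid and nose0_face below 0.004 m and z of arbor_a_mid in the frame of nose0_face between 0.005 and 0.0145 m and angle between the x axis of arbor_a_mid and the x axis of nose0_face, either way round below 0.15 rad and angle between arbor_a_mid's own z axis and vertical below 0.06 rad) or (horizontal distance between arbor_a_mid and nose1_face below 0.004 m and z of arbor_a_mid in the frame of nose1_face between 0.005 and 0.0145 m and angle between the x axis of arbor_a_mid and the x axis of nose1_face, either way round below 0.15 rad and angle between arbor_a_mid's own z axis and vertical below 0.06 rad) or (horizontal distance between arbor_a_mid and nose2_face below 0.004 m and z of arbor_a_mid in the frame of nose2_face between 0.005 and 0.0145 m and angle between the x axis of arbor_a_mid and the x axis of nose2_face, either way round below 0.15 rad and angle between arbor_a_mid's own z axis and vertical below 0.06 rad)) and ((horizontal distance between arbor_b_mid and nose0_face below 0.004 m and z of arbor_b_mid in the frame of nose0_face between 0.005 and 0.0145 m and angle between the x axis of arbor_b_mid and the x axis of nose0_face, either way round below 0.15 rad and angle between arbor_b_mid's own z axis and vertical below 0.06 rad) or (horizontal distance between arbor_b_mid and nose1_face below 0.004 m and z of arbor_b_mid in the frame of nose1_face between 0.005 and 0.0145 m and angle between the x axis of arbor_b_mid and the x axis of nose1_face, either way round below 0.15 rad and angle between arbor_b_mid's own z axis and vertical below 0.06 rad) or (horizontal distance between arbor_b_mid and nose2_face below 0.004 m and z of arbor_b_mid in the frame of nose2_face between 0.005 and 0.0145 m and angle between the x axis of arbor_b_mid and the x axis of nose2_face, either way round below 0.15 rad and angle between arbor_b_mid's own z axis and vertical below 0.06 rad)) and ((horizontal distance between arbor_c_mid and nose0_face below 0.004 m and z of arbor_c_mid in the frame of nose0_face between 0.005 and 0.0145 m and angle between the x axis of arbor_c_mid and the x axis of nose0_face, either way round below 0.15 rad and angle between arbor_c_mid's own z axis and vertical below 0.06 rad) or (horizontal distance between arbor_c_mid and nose1_face below 0.004 m and z of arbor_c_mid in the frame of nose1_face between 0.005 and 0.0145 m and angle between the x axis of arbor_c_mid and the x axis of nose1_face, either way round below 0.15 rad and angle between arbor_c_mid's own z axis and vertical below 0.06 rad) or (horizontal distance between arbor_c_mid and nose2_face below 0.004 m and z of arbor_c_mid in the frame of nose2_face between 0.005 and 0.0145 m and angle between the x axis of arbor_c_mid and the x axis of nose2_face, either way round below 0.15 rad and angle between arbor_c_mid's own z axis and vertical below 0.06 rad)) and value of joint slide below 0.004 m), for 0.3 s.
4. the slide is held at the end of its travel (value of joint slide above 0.041 m), for 0.1 s.
5. let go, the slide snaps back under its spring with nothing touching it (all of step 2).
At the end, for the whole second after the job is handed in: Every arbor present is upright in a spindle nose, on its axis to 4 mm, its flange down on the face to 3.5 mm and its slots in line with the dogs to 0.15 rad; all three carriers stand upright on the tray's floor, inside its walls; the slide is home; everything released and at rest (all of step 3 and x of carrier_a_mid in the frame of tray_in between -0.16 and 0.16 m and y of carrier_a_mid in the frame of tray_in between -0.075 and 0.075 m and z of each of carrier_a_mid, carrier_b_mid, carrier_c_mid in the frame of tray_in below 0.04 m and angle between each of carrier_a_mid, carrier_b_mid, carrier_c_mid's own z axis and vertical below 0.15 rad and x of carrier_b_mid in the frame of tray_in between -0.16 and 0.16 m and y of carrier_b_mid in the frame of tray_in between -0.075 and 0.075 m and x of carrier_c_mid in the frame of tray_in between -0.16 and 0.16 m and y of carrier_c_mid in the frame of tray_in between -0.075 and 0.075 m and linear speed of each of arbor_a, arbor_b, arbor_c, carrier_a, carrier_b, carrier_c below 0.02 m/s); the robot touches nothing.
It fails at once if one of the other things on the bench is moved more than 40 mm (distance of any of driver, marker, spool, flask, tape, tumbler, oilcan from where it was at the start of the episode above 0.04 m).
Of arbor_a, arbor_b, arbor_c only 2 to 3 are there at a start; the rules pass over those that are not, and their reading is None.
At some moment in a run one of carrier_a, carrier_b, carrier_c may be knocked a few centimetres aside while the robot is not near it.
It also fails if it takes over 200 s, if anything falls off the work surface, if the arm or the gripper's body presses on something with over 40 N, if the wrist force passes 120 N, or if a joint passes its speed limit or range.

## Working session

There is one attempt and no reset: what is moved stays moved. The work goes in short steps, Python scripts to look and compute and a tool call to move; the robot and the scene stay as the last step left them, time stands still between calls to the robot, and variables do not carry over. Pictures are saved under pics/ and viewed, at most 14 in all, crops included, and the job is handed in when it is done.

Besides the shell and the picture viewer there is one more tool, called after ">>>" as name(argument=value, ...) on one line, values as JSON. servo_tool: Moves the arm, as the interface text tells. Shifts and turns lie within -1 to 1; 1 stands for 2 cm of shift or 8 degrees of turn. Its arguments: {"type":"object","properties":{"moves":{"type":"array","items":{"type":"number"}},"hand":{"type":"number"}},"required":["moves"]}

```bash
ls; mkdir -p pics; cat > h.py <<'E'
import numpy as np, cv2
from station import observe, viewer, order
from scipy.spatial.transform import Rotation as R
def cap(n):
    s=observe(); c=viewer.capture(n)
    if n=='wrist':
        T=np.eye(4);T[:3,:3]=R.from_euler('xyz',s['tool_rot'],degrees=True).as_matrix();T[:3,3]=s['position']
        c['Twc']=T@np.array(c['hand_eye'])
    else:
        M=np.eye(4);M[:3,:3]=cv2.Rodrigues(np.array(c['rvec'],float))[0];M[:3,3]=np.ravel(c['tvec'])
        c['Twc']=np.linalg.inv(M)
    return c
def rays(c,uv):
    p=cv2.undistortPoints(np.array(uv,float).reshape(-1,1,2),np.array(c['mtx']),np.array(c['distortion']))[:,0]
    return np.c_[p,np.ones(len(p))]
def onz(c,uv,z):
    d=rays(c,uv)@c['Twc'][:3,:3].T; o=c['Twc'][:3,3]
    return o+d*((z-o[2])/d[:,2])[:,None]
def cloud(c):
    h,w=c['z_map'].shape; v,u=np.mgrid[:h,:w]
    r=rays(c,np.c_[u.ravel(),v.ravel()])*c['z_map'].reshape(-1,1)
    return (r@c['Twc'][:3,:3].T+c['Twc'][:3,3]).reshape(h,w,3)
def save(c,name,box=None,s=1):
    im=c['color'][:,:,::-1]
    if box: im=im[box[1]:box[3],box[0]:box[2]]
    cv2.imwrite('pics/'+name,cv2.resize(im,None,fx=s,fy=s,interpolation=cv2.INTER_CUBIC))
E
python3 - <<'E'
from h import *
import pickle
s=observe();print(s)
for n in('scene','side','wrist'):
    c=cap(n);pickle.dump(c,open(n+'0.pkl','wb'));save(c,n+'0.png',None,1.5)
    print(n,c['Twc'].round(3).tolist(),np.array(c['mtx']).round(1).tolist())
E
```

```text
pics
{'t': 0.0, 'qpos': array([ 88.70590577,  28.75329385, -24.45131609,  88.89217669,
        12.65041621,  65.21818642, -12.04833774]), 'joint_velocities': array([-0.05609168, -0.04815753, -0.01374107, -0.0851534 ,  0.08738933,
        0.01263679,  0.02000997]), 'effort': array([-6.97043542e-04, -5.69524777e+01, -5.81610337e+00, -2.80947447e+01,
        1.06793706e-02,  1.19615626e-02, -6.30231312e-06]), 'position': array([ 0.18298903, -0.62299131,  0.23025671]), 'tool_rot': array([-1.79889486e+02, -3.42803655e-03,  1.63765975e+01]), 'wrist_force': array([0.29456705, 0.54441406, 0.61262518]), 'ft_torque': array([-0.06317519, -0.03024786,  0.0225346 ]), 'finger_force': 0.0, 'width': 0.0852856227843493}
scene [[0.155, 0.817, -0.555, 1.159], [0.988, -0.122, 0.095, -0.073], [0.01, -0.563, -0.826, 0.988], [0.0, 0.0, 0.0, 1.0]] [[426.9, 0.0, 249.6], [0.0, 426.9, 182.2], [0.0, 0.0, 1.0]]
side [[0.992, -0.074, 0.1, 0.451], [-0.123, -0.683, 0.72, -0.772], [0.015, -0.727, -0.687, 0.829], [0.0, 0.0, 0.0, 1.0]] [[348.4, 0.0, 252.9], [0.0, 348.4, 187.6], [0.0, 0.0, 1.0]]
wrist [[0.282, -0.913, -0.293, 0.256], [-0.959, -0.27, -0.084, -0.601], [-0.003, 0.305, -0.952, 0.374], [0.0, 0.0, 0.0, 1.0]] [[312.0, 0.0, 251.5], [0.0, 312.0, 190.0], [0.0, 0.0, 1.0]]
```

View pics/scene0.png

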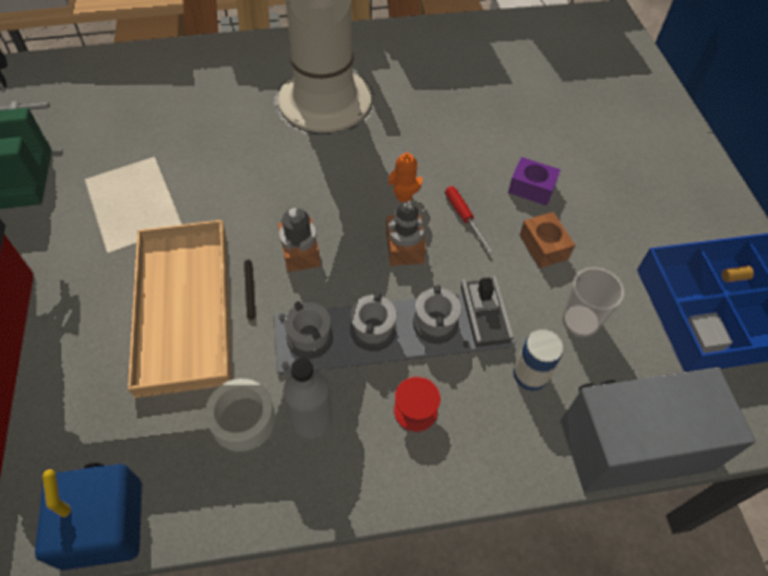

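View pics/side0.png

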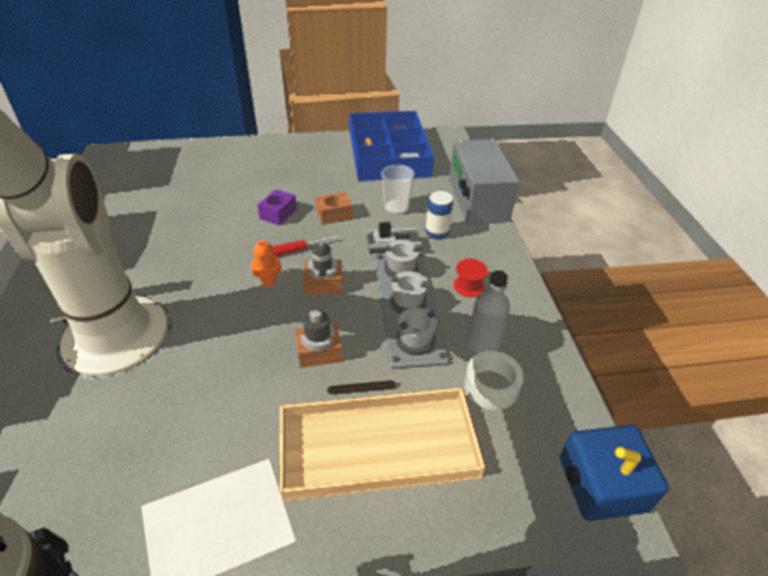

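The scene view shows three things that could be carriers, in 1.5x pixels: brown blocks at (300,250), (405,245) and (548,240), plus a purple look-alike at (535,180). Arbors stand at (298,235) and (405,225). The orange chuck-shaped object at (405,175) is a look-alike. The noses are at (308,325), (373,318) and (437,312), with the slide post at (486,290). I'll measure with the depth data and confirm in an enlarged crop.

```bash
python3 - <<'E'
from h import *
import pickle
c=pickle.load(open('scene0.pkl','rb'));d=pickle.load(open('side0.pkl','rb'))
save(c,'crop1.png',(170,95,400,260),3.4)
P=cloud(c);Q=cloud(d)
A=np.concatenate([P.reshape(-1,3)[c['z_map'].ravel()>0],Q.reshape(-1,3)[d['z_map'].ravel()>0]])
np.save('A.npy',A)
for n,(u,v) in dict(a1=(298,212),a2=(405,205),car3=(548,240),nose0=(308,330),nose1=(373,318),nose2=(437,312),post=(486,283),trayc=(180,310),t1=(137,228),t2=(224,224),t3=(229,385),t4=(132,390),marker=(250,290),driver=(460,203),orange=(405,160),purple=(535,180),flask=(303,368),spool=(417,395),tumb=(597,290),can=(543,345),tape=(240,412)).items():
    u=int(u/1.5);v=int(v/1.5);print(n,np.median(P[v-1:v+2,u-1:u+2].reshape(-1,3),0).round(3))
# nose face height pts, noise
m=(A[:,0]>.35)&(A[:,0]<.75)&(A[:,1]>-.4)&(A[:,1]<.3)
H,_=np.histogram(A[m,2],np.arange(-.01,.2,.005));print(H)
# heightmap picture 
B=A[m];B=B[np.argsort(B[:,2])]
im=np.zeros((400*1,700),np.uint8)
im[((B[:,0]-.35)*1000).astype(int),((B[:,1]+.4)*1000).astype(int)]=np.clip(B[:,2]*1500+30,0,255)
im=cv2.dilate(im,np.ones((3,3)))
cv2.imwrite('pics/hm.png',im[::-1,::-1])  # up = +x, left=+y
E
```

```text
a1 [ 0.425 -0.087  0.119]
a2 [0.437 0.104 0.119]
car3 [0.471 0.385 0.006]
nose0 [ 0.612 -0.093  0.026]
nose1 [0.606 0.019 0.026]
nose2 [0.611 0.133 0.028]
post [0.593 0.218 0.078]
trayc [ 0.523 -0.316  0.005]
t1 [ 0.32  -0.404  0.   ]
t2 [ 0.334 -0.234 -0.   ]
t3 [ 0.704 -0.227  0.049]
t4 [ 0.681 -0.386  0.027]
marker [ 0.507 -0.19   0.016]
driver [0.371 0.229 0.025]
orange [0.322 0.125 0.113]
purple [0.315 0.405 0.006]
flask [ 0.763 -0.102  0.19 ]
spool [0.769 0.065 0.054]
tumb [0.629 0.41  0.062]
can [0.74  0.267 0.11 ]
tape [ 0.732 -0.218  0.001]
[   69 12768 18289  6164  3767  1353  1223  1675  1950  1177   883  1202
   531   609   557  1086   981   319   204   121   115   240   232   265
   276   178    74    36    31    16    16     4     4     4     3     4
     0     6     3     7     5]
```

View pics/crop1.png

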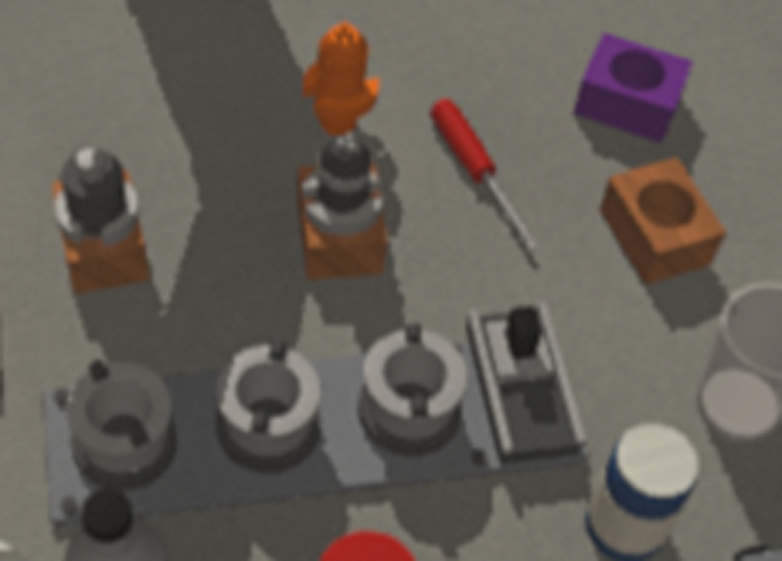

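View pics/hm.png

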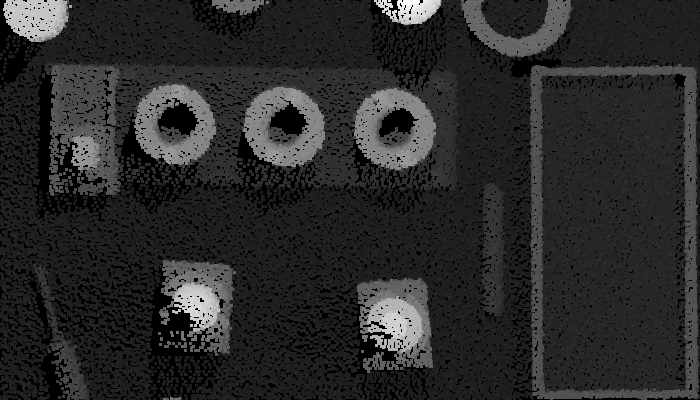

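The crop confirms it: the two arbor carriers and the empty block at crop (665,215) are brown wood, so those are the real ones. The block at (635,85) is purple and the chuck at (343,75) is orange, so I'll leave both alone. The height map gives noses near (0.623, -0.095/0.016/0.125) and the slide post near (0.598, 0.215). I'll move over the spindle row next.

>>> servo_tool(moves=[0.5, -0.8, 0, 1, 0.5, -0.8, 0, 1, 0.6, -1, 0, 0.05, 0.6, -1, 0, 0, 0.6, -1, 0, 0], hand=0.5)

```text
t: 0.78
position: [0.2325, -0.5269, 0.2312]
tool_rot: [-180.0, -0.0, 0.0]
wrist_force: [0.6, -0.1, 0.4]
width: 0.0427
finger_force: 0.0
```

>>> servo_tool(moves=[0.6, -1, 0, 0, 0.6, -1, 0, 0, 0.6, -1, 0, 0, 0.6, -1, 0, 0, 0.6, -1, 0, 0])

```text
t: 1.4
position: [0.2927, -0.4268, 0.2314]
tool_rot: [180.0, -0.0, -0.0]
wrist_force: [0.2, -0.3, 0.2]
width: 0.0427
finger_force: 0.0
```

>>> servo_tool(moves=[0.6, -1, 0, 0, 0.6, -1, 0, 0, 0.6, -1, 0, 0, 0.6, -1, 0, 0, 0.6, -1, 0, 0])

```text
t: 2.02
position: [0.3525, -0.3268, 0.2314]
tool_rot: [180.0, -0.0, -0.0]
wrist_force: [0.6, -0.2, -0.8]
width: 0.0426
finger_force: 0.0
```

>>> servo_tool(moves=[0.73, -1, -0.2, 0, 0.73, -1, -0.2, 0, 0.73, -1, -0.2, 0, 0.73, -1, -0.2, 0, 0.73, -1, -0.2, 0])

```text
t: 2.65
position: [0.4254, -0.2268, 0.2515]
tool_rot: [180.0, -0.0, -0.0]
wrist_force: [-0.7, 0.5, 1.0]
width: 0.0427
finger_force: 0.0
```

>>> servo_tool(moves=[0.73, -1, -0.2, 0, 0.73, -1, -0.2, 0, 0.73, -1, -0.2, 0, 0.73, -1, -0.2, 0, 0.73, -1, -0.2, 0])

```text
t: 3.28
position: [0.4983, -0.1268, 0.2715]
tool_rot: [180.0, -0.0, -0.0]
wrist_force: [-0.7, -0.3, 0.2]
width: 0.0429
finger_force: 0.0
```

>>> servo_tool(moves=[0.73, -1, 0, 0, 0.73, -1, 0, 0, 0.73, -1, 0, 0, 0.73, -1, 0, 0, 0.73, -1, 0, 0])

```text
t: 3.9
position: [0.5712, -0.0269, 0.2713]
tool_rot: [180.0, 0.0, -0.0]
wrist_force: [0.5, 1.3, -0.5]
width: 0.0427
finger_force: 0.0
```

>>> servo_tool(moves=[0.73, -1, 0, 0, 0.73, -1, 0, 0, 0, 0, 0, 0])

```text
t: 4.28
position: [0.6004, 0.0149, 0.2713]
tool_rot: [-179.9, -0.0, 0.2]
wrist_force: [0.3, 0.2, 0.3]
width: 0.0427
finger_force: 0.0
```

```bash
python3 - <<'E'
from h import *
import pickle
c=cap('wrist');pickle.dump(c,open('w1.pkl','wb'));save(c,'w1.png',None,1.5)
s=observe();print(s['position'],s['qpos'].round(0))
A=cloud(c).reshape(-1,3);
m=(A[:,0]>.4)&(A[:,0]<.75)&(A[:,1]>-.3)&(A[:,1]<.3)&(A[:,2]>.03)
H,_=np.histogram(A[m,2],np.arange(.03,.2,.003));print(H)
E
```

```text
[0.59990364 0.01306967 0.27112423] [  27.   25.  -42.   93.   17.   69. -108.]
[2919 1651 1387 1138 1185 1635 1569  434  958  461  584  414  569 5893
  608  408  857  460  146  155  160  169  202  221  203   78   71   75
   99  157  206  267  246  218  198  161  135   70    3    0    0    0
    0    0    0    0    0    0    0    0    0    0    0    0    0    0]
```

View pics/w1.png

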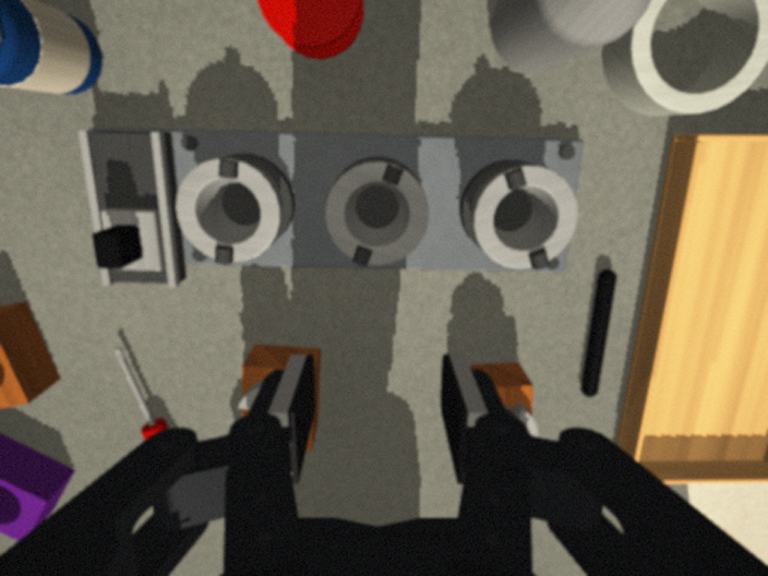

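The wrist view shows all three noses with their dogs: slide-side nose at (232,210), middle at (377,212), right at (523,215). The slide post top is at (118,246). I'll fit the centres and dog angles from the depth data.

```bash
cat >> h.py <<'E'
from scipy.optimize import least_squares
def circ(P2,r):
    f=lambda p:np.maximum(np.hypot(P2[:,0]-p[0],P2[:,1]-p[1])-r,0)
    g=cv2.minEnclosingCircle(P2.astype(np.float32)); return g
E
python3 - <<'E'
from h import *
import pickle
c=pickle.load(open('w1.pkl','rb'));A=cloud(c).reshape(-1,3)
for n,(x,y) in enumerate([(.623,-.095),(.624,.016),(.625,.125)]):
    for it in range(3):
        r=np.hypot(A[:,0]-x,A[:,1]-y)
        F=A[(r<.045)&(r>.02)&(abs(A[:,2]-.070)<.003)]
        # circle by boundary: percentile in radial directions
        th=np.arctan2(F[:,1]-y,F[:,0]-x); rr=np.hypot(F[:,0]-x,F[:,1]-y)
        pts=[]
        for t in np.arange(-np.pi,np.pi,np.pi/18):
            m=abs((th-t+np.pi)%(2*np.pi)-np.pi)<np.pi/36
            if m.sum()>5:
                R0=np.sort(rr[m])[-2]; pts.append((x+R0*np.cos(t),y+R0*np.sin(t)))
        pts=np.array(pts); s=least_squares(lambda p:np.hypot(pts[:,0]-p[0],pts[:,1]-p[1])-p[2],[x,y,.039],loss='soft_l1',f_scale=.001).x
        x,y=s[:2]
    D=A[(np.hypot(A[:,0]-x,A[:,1]-y)<.045)&(A[:,2]>.0765)&(A[:,2]<.09)]
    k=D[:,0]>x; a=D[k].mean(0);b=D[~k].mean(0)
    print(n,s.round(4),'faceZ',np.median(F[:,2]).round(4),'dogs',a.round(4),b.round(4),len(D),'mid',((a+b)/2).round(4),'ang',np.degrees(np.arctan2(a[1]-b[1],a[0]-b[0])).round(1))
# dogs from pixels (1.5x) at z=.081 tops
for n,uv in dict(n0=[(515,178),(540,259)],n1=[(394,174),(362,256)],n2=[(228,167),(224,254)],post=[(118,246),(108,246)]).items():
    p=onz(c,np.array(uv)/1.5,.080);d=p[0]-p[1];print(n,p[:,:2].round(4).tolist(),p.mean(0).round(4),np.degrees(np.arctan2(d[1],d[0])).round(1))
S=A[(A[:,0]>.54)&(A[:,0]<.66)&(A[:,1]>.19)&(A[:,1]<.25)&(A[:,2]>.068)];print('post',len(S),S.min(0),S.max(0),np.median(S,0))
S=A[(A[:,0]>.5)&(A[:,0]<.75)&(A[:,1]>.17)&(A[:,1]<.26)&(A[:,2]>.03)&(A[:,2]<.065)];print('rails',S.min(0),S.max(0),np.histogram(S[:,2],8))
# plate edge line angle
E
```

```text
0 [ 0.6188 -0.0932  0.0379] faceZ 0.0707 dogs [ 0.6479 -0.0809  0.0804] [ 0.5895 -0.104   0.0805] 254 mid [ 0.6187 -0.0925  0.0804] ang 21.6
1 [0.6215 0.0165 0.0375] faceZ 0.0707 dogs [0.6504 0.0057 0.0806] [0.5926 0.0276 0.0803] 246 mid [0.6215 0.0166 0.0805] ang -20.7
2 [0.6231 0.1265 0.038 ] faceZ 0.0708 dogs [0.6543 0.1209 0.0805] [0.5919 0.1303 0.0805] 251 mid [0.6231 0.1256 0.0805] ang -8.6
n0 [[0.6488, -0.0803], [0.5904, -0.1043]] [ 0.6196 -0.0923  0.08  ] 22.3
n1 [[0.6511, 0.0044], [0.5921, 0.0271]] [0.6216 0.0158 0.08  ] -21.0
n2 [[0.6556, 0.1201], [0.5932, 0.1288]] [0.6244 0.1245 0.08  ] -8.0
post [[0.599, 0.2065], [0.5989, 0.2139]] [0.599  0.2102 0.08  ] -89.8
post 550 [0.58056504 0.20566158 0.06825417] [0.60895268 0.22693092 0.08107969] [0.59553267 0.21353431 0.07848986]
rails [0.55493737 0.18349862 0.03000159] [0.74999746 0.25998026 0.06498488] (array([2335,  802, 1193,  468,  155,  180,  183,  177]), array([0.03000159, 0.0343745 , 0.03874742, 0.04312033, 0.04749324,
       0.05186615, 0.05623906, 0.06061197, 0.06498488]))
```

>>> servo_tool(moves=[-0.06, -1, 0, 0, -0.06, -1, 0, 0, -0.06, -1, 0, 0, -0.06, -1, 0, 0, -0.06, -1, 0, 0])

```text
t: 4.95
position: [0.5941, 0.1134, 0.2714]
tool_rot: [-180.0, -0.0, 0.0]
wrist_force: [0.3, -0.6, -0.8]
width: 0.0426
finger_force: 0.0
```

>>> servo_tool(moves=[0, -1, 0, 0, 0, -1, 0, 0, 0, -1, 0, 0, 0, -1, 0.2, 0, 0, -1, 0.5, 0.12])

```text
t: 5.58
position: [0.5946, 0.2132, 0.2574]
tool_rot: [-180.0, -0.1, -1.0]
wrist_force: [0.9, -0.5, 0.5]
width: 0.0426
finger_force: 0.0
```

>>> servo_tool(moves=[0, 0, 1, 0, 0, 0, 1, 0, 0, 0, 1, 0, 0, 0, 1, 0, 0, 0, 1, 0])

```text
t: 6.2
position: [0.5943, 0.2111, 0.1558]
tool_rot: [180.0, 0.0, -1.0]
wrist_force: [0.0, -0.7, 0.9]
width: 0.0426
finger_force: 0.0
```

```bash
python3 - <<'E'
from h import *
c=cap('wrist');save(c,'w2.png',None,1.2);s=observe();print(s['position'],s['tool_rot'])
A=cloud(c).reshape(-1,3)
S=A[(A[:,0]>.54)&(A[:,0]<.66)&(A[:,1]>.19)&(A[:,1]<.25)&(A[:,2]>.068)&(A[:,2]<.085)];print('post',len(S),S.min(0),S.max(0),np.median(S,0))
E
```

```text
[0.59272145 0.21049514 0.15297448] [179.91494066   0.23975459  -1.00943231]
post 965 [0.58205256 0.20736713 0.06811717] [0.60987621 0.22683477 0.0804418 ] [0.59745068 0.21693682 0.07833824]
```

>>> servo_tool(moves=[0.1, -0.28, 1, 0, 0, 0, 1, 0, 0, 0, 1, 0, 0, 0, 1, 0, 0, 0, 1, 0])

```text
t: 6.88
position: [0.5963, 0.2172, 0.0558]
tool_rot: [180.0, 0.0, -1.0]
wrist_force: [-0.5, 0.3, 0.1]
width: 0.0429
finger_force: 0.0
```

>>> servo_tool(moves=[0, 0, 0, 0, 0, 0, 0, 0, 0, 0, 0, 0, 0, 0, 0, 0], hand=0)

```text
t: 7.38
position: [0.5955, 0.2165, 0.0563]
tool_rot: [180.0, 0.1, -1.0]
wrist_force: [0.3, -0.9, -15.1]
width: 0.0188
finger_force: 59.6
```

>>> servo_tool(moves=[0.5, 0, 0, 0, 0.5, 0, 0, 0, 0.5, 0, 0, 0, 0.5, 0, 0, 0, 0.3, 0, 0, 0])

```text
t: 8.0
position: [0.6391, 0.2157, 0.0563]
tool_rot: [179.8, 0.4, -1.0]
wrist_force: [-8.8, -3.8, -5.0]
width: 0.0187
finger_force: 60.7
```

>>> servo_tool(moves=[0.1, 0, 0, 0, 0.1, 0, 0, 0, 0.1, 0, 0, 0, 0, 0, 0, 0, 0, 0, 0, 0])

```text
t: 8.62
position: [0.6407, 0.2157, 0.0563]
tool_rot: [179.7, 0.8, -0.9]
wrist_force: [-20.0, -6.2, 2.9]
width: 0.0187
finger_force: 61.9
```

>>> servo_tool(moves=[0, 0, 0, 0, 0, 0, 0, 0, 0, 0, 0, 0, 0, 0, 0, 0], hand=0.5)

```text
t: 9.12
position: [0.6492, 0.2166, 0.0581]
tool_rot: [-180.0, -0.1, -1.0]
wrist_force: [0.6, 0.6, 0.4]
width: 0.0427
finger_force: 0.0
```

>>> servo_tool(moves=[0, 0, -1, 0, 0, 0, -1, 0, 0, 0, -1, 0, 0, 0, -1, 0, 0, 0, -1, 0])

```text
t: 9.75
position: [0.6486, 0.2165, 0.1592]
tool_rot: [-180.0, -0.0, -1.0]
wrist_force: [-0.4, -0.3, -0.2]
width: 0.0425
finger_force: 0.0
```

```bash
python3 - <<'E'
from h import *
c=cap('scene');A=cloud(c).reshape(-1,3);s=observe();print(s['position'],s['tool_rot'])
S=A[(A[:,0]>.54)&(A[:,0]<.68)&(A[:,1]>.20)&(A[:,1]<.235)&(A[:,2]>.068)&(A[:,2]<.082)];print('post',len(S),S.min(0),S.max(0),np.median(S,0))
import pickle; pickle.dump(c,open('s1.pkl','wb'))
E
```

```text
[0.65003962 0.21729192 0.16215977] [-179.90873668   -0.2630176    -0.99034601]
post 48 [0.5858138  0.20756903 0.06812896] [0.61184312 0.22540343 0.0817937 ] [0.60756556 0.2116445  0.07756379]
```

>>> servo_tool(moves=[-0.5, 0.6, -1, 0, -0.96, 0.83, -0.8, 0, -0.96, 0.83, -0.7, 0, -0.96, 0.83, -0.7, 0, -0.96, 0.83, -0.7, 0])

```text
t: 10.42
position: [0.5595, 0.139, 0.2359]
tool_rot: [180.0, 0.0, -1.0]
wrist_force: [-0.1, 0.6, -0.1]
width: 0.0427
finger_force: 0.0
```

>>> servo_tool(moves=[-0.96, 0.83, -0.7, 0, -0.96, 0.83, 0, 0, -0.96, 0.83, 0, 0, -0.96, 0.83, 0, 0, -0.96, 0.83, 0, 0])

```text
t: 11.05
position: [0.4621, 0.0578, 0.2495]
tool_rot: [180.0, -0.0, -1.0]
wrist_force: [-0.2, 0.3, 0.7]
width: 0.0429
finger_force: 0.0
```

>>> servo_tool(moves=[-0.96, 0.83, 0, 0, -0.96, 0.83, 0, 0, -0.96, 0.83, 0, 0, 0, 0, 0, 0])

```text
t: 11.55
position: [0.4033, 0.0082, 0.2494]
tool_rot: [179.9, 0.0, -1.1]
wrist_force: [0.4, 0.5, 0.3]
width: 0.043
finger_force: 0.0
```

```bash
python3 - <<'E'
from h import *
import pickle
c=cap('wrist');pickle.dump(c,open('w3.pkl','wb'));save(c,'w3.png',None,1.5)
s=observe();print(s['position'],s['tool_rot'],s['qpos'].round(0))
E
```

```text
[0.40445358 0.00903813 0.24966535] [ 1.79937507e+02 -5.93367409e-02 -1.06327654e+00] [ 39.   2. -45. 120.   1.  59. -97.]
```

View pics/w3.png

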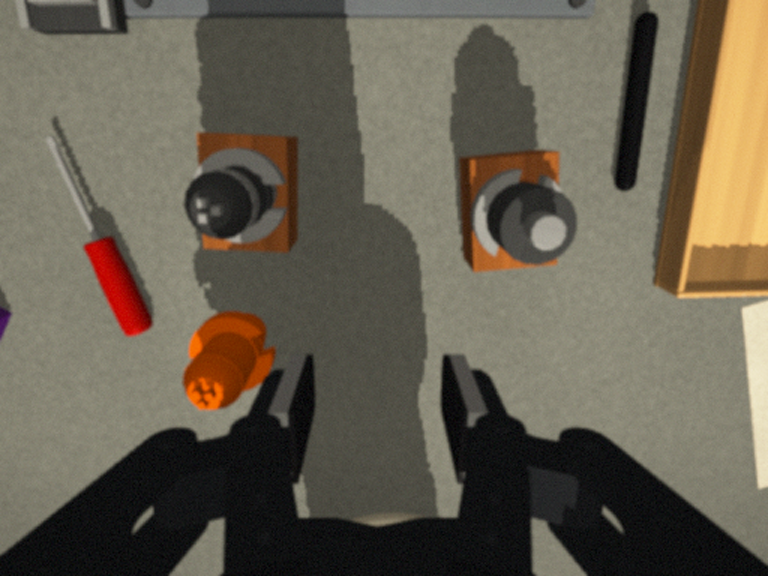

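Left is the drill chuck arbor (head at (230,203), slot near (278,197)). Right is the face-mill arbor (stub at (548,232)). So the collet arbor is absent. I'll fit the flange circles and slots.

```bash
python3 - <<'E'
from h import *
import pickle
c=pickle.load(open('w3.pkl','rb'));P=cloud(c);A=P.reshape(-1,3)
im=c['color'][:,:,::-1]
a=cv2.resize(im[80:175,115:210],None,fx=4.2,fy=5.5*4.2/5.5,interpolation=cv2.INTER_CUBIC)
b=cv2.resize(im[92:187,300:395],None,fx=4.2,fy=4.2,interpolation=cv2.INTER_CUBIC)
cv2.imwrite('pics/arb.png',np.hstack([a,b]))
for n,(x,y) in dict(A=(.445,.105),C=(.43,-.093)).items():
    near=np.hypot(A[:,0]-x,A[:,1]-y)<.07
    print(n,np.histogram(A[near&(A[:,2]>.035),2],np.arange(.035,.13,.003))[0])
    T=A[near&(abs(A[:,2]-.046)<.0025)]; r=cv2.minAreaRect((T[:,:2]*1000).astype(np.float32)); print(' carrier top rect',r)
    F=A[near&(abs(A[:,2]-.060)<.003)]
    for it in range(5):
        th=np.arctan2(F[:,1]-y,F[:,0]-x); rr=np.hypot(F[:,0]-x,F[:,1]-y);pts=[]
        for t in np.arange(-np.pi,np.pi,np.pi/18):
            m=(abs((th-t+np.pi)%(2*np.pi)-np.pi)<np.pi/36)&(rr<.037)
            if m.sum()>3 and rr[m].max()>.028: pts.append(np.r_[x,y]+np.sort(rr[m])[-2]*np.r_[np.cos(t),np.sin(t)])
        pts=np.array(pts); s=least_squares(lambda p:np.hypot(pts[:,0]-p[0],pts[:,1]-p[1])-.0325,[x,y],loss='soft_l1',f_scale=.001).x; x,y=s
    print(' flange',s.round(4),len(pts))
    rr=np.hypot(F[:,0]-x,F[:,1]-y);th=np.degrees(np.arctan2(F[:,1]-y,F[:,0]-x))[(rr>.026)&(rr<.034)]
    print(' th hist',np.histogram(th,np.arange(-180,181,10))[0])
    H=A[near&(A[:,2]>.08)&(A[:,2]<.1)];print(' head',H[:,:2].min(0),H[:,:2].max(0))
E
```

```text
A [ 68  16  61 804 777  34  35  50 979 108  29  24  28  32  30  25  28   6
  35  33  41  38  99 185 247 223 200 418 202  37 103]
 carrier top rect ((440.29241943359375, 105.89952087402344), (64.74789428710938, 84.66117858886719), 86.08035278320312)
 flange [0.4405 0.1056] 25
 th hist [29 31 31 29 35 29 35  4  0  0 17 36 39 34 35 37 35 36 32 36 33 34 33 22
  3  0  0  0  0  0  0  0  0  2 12 26]
 head [0.42367542 0.08426102] [0.46184816 0.10960569]
C [ 41  54  39 848 597  41  41  47 591  58  33  38  34  36  39  34  40  47
  43  42  47 976 577  26  27  23  31 303 152   0   0]
 carrier top rect ((422.05621337890625, -93.40939331054688), (84.59397888183594, 64.89152526855469), 4.399146556854248)
 flange [ 0.4226 -0.0932] 20
 th hist [ 0  0  0  0  0  0  0  0  0  0  0  0 14 24 32  0  0  0 23 34 36 34 34 35
 33 32 34 30 33 31 31 27 27  0  0  0]
 head [ 0.39819696 -0.11745312] [ 0.44716285 -0.06859694]
```

View pics/arb.png

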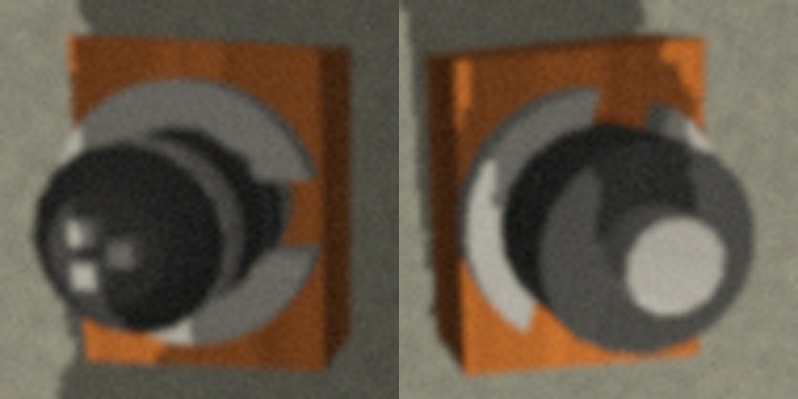

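```bash
python3 - <<'E'
from h import *
import pickle
c=pickle.load(open('w3.pkl','rb'))
p=onz(c,[(115+317/4.2,80+180/4.2),(115+316/4.2,80+248/4.2)],.060);q=onz(c,[(300+201/4.2,92+90/4.2),(300+249/4.2,92+106/4.2)],.060)
for P,(x,y) in((p,(.4405,.1056)),(q,(.4226,-.0932))):
    m=P.mean(0);print(P.round(4).tolist(),np.linalg.norm(P[0]-P[1]),np.degrees(np.arctan2(m[1]-y,m[0]-x)),np.degrees(np.arctan2(P[:,1]-y,P[:,0]-x)))
    d=P[1]-P[0]; print(np.degrees(np.arctan2(d[1],d[0]))+90)
E
```

```text
[[0.4484, 0.0716, 0.06], [0.4314, 0.0732, 0.06]] 0.01699661002322887 -91.0170538905044 [ -76.95013197 -105.61100494]
264.68822048561975
[[0.4549, -0.0928, 0.06], [0.4508, -0.105, 0.06]] 0.012920170378518293 -10.63927758873271 [  0.7855424  -22.71650709]
-18.46100053134394
```

>>> servo_tool(moves=[0.35, -0.98, 0.2, 0, 0.35, -0.98, 0.5, 0, 0.35, -0.98, 1, 0, 0.35, -0.98, 1, 0, 0.35, -0.98, 1, 0], hand=0.8)

```text
t: 12.22
position: [0.4422, 0.1088, 0.1748]
tool_rot: [-179.9, -0.0, -0.9]
wrist_force: [0.5, 0.1, 0.5]
width: 0.0686
finger_force: 0.0
```

>>> servo_tool(moves=[0, 0, 0.7, 0, 0, 0, 0, 0, 0, 0, 0, 0])

```text
t: 12.6
position: [0.4414, 0.1064, 0.1617]
tool_rot: [180.0, -0.0, -1.0]
wrist_force: [0.3, -0.3, -0.6]
width: 0.0687
finger_force: 0.0
```

```bash
python3 - <<'E'
from h import *
c=cap('wrist');save(c,'w4.png',None,1)
s=observe();print(s['position'],s['tool_rot'],s['qpos'].round(0))
A=cloud(c).reshape(-1,3)
F=A[(np.hypot(A[:,0]-.4405,A[:,1]-.1056)<.04)&(abs(A[:,2]-.060)<.003)];print(len(F),F.min(0),F.max(0))
E
```

```text
[0.44157112 0.10627175 0.16193304] [ 1.79984393e+02 -6.40309865e-02 -1.04327085e+00] [  24.   18.  -47.  119.   17.   50. -124.]
1461 [0.42051481 0.0738207  0.05706259] [0.47425236 0.13743632 0.06299058]
```

>>> servo_tool(moves=[0, 0, 1, 0, 0, 0, 1, 0, 0, 0, 1, 0, 0, 0, 1, 0, 0, 0, 0.8, 0])

```text
t: 13.28
position: [0.4418, 0.1061, 0.0653]
tool_rot: [180.0, -0.1, -1.1]
wrist_force: [-0.5, 0.5, 0.4]
width: 0.0683
finger_force: 0.0
```

>>> servo_tool(moves=[0, 0, 0, 0, 0, 0, 0, 0, 0, 0, 0, 0, 0, 0, 0, 0, 0, 0, 0, 0], hand=0)

```text
t: 13.9
position: [0.4414, 0.1067, 0.0657]
tool_rot: [180.0, -0.0, -1.0]
wrist_force: [-0.7, -2.0, 2.4]
width: 0.0408
finger_force: 61.3
```

>>> servo_tool(moves=[0, 0, -0.5, 0, 0, 0, -0.5, 0, 0, 0, -0.5, 0, 0, 0, -0.5, 0, 0, 0, -1, 0])

```text
t: 14.52
position: [0.4404, 0.1066, 0.1257]
tool_rot: [180.0, 0.1, -1.0]
wrist_force: [0.8, 0.1, -4.3]
width: 0.0407
finger_force: 61.3
```

>>> servo_tool(moves=[0.5, 0.5, -1, 0, 0.9, 0.98, -0.7, 0, 0.9, 0.98, -0.5, 0, 0.9, 0.98, -0.5, 0, 0.9, 0.98, -0.5, 0])

```text
t: 15.15
position: [0.5218, 0.0163, 0.1901]
tool_rot: [-180.0, -0.0, -1.0]
wrist_force: [0.3, -0.3, -4.0]
width: 0.0407
finger_force: 61.4
```

>>> servo_tool(moves=[0.9, 0.98, 0, 0, 0.9, 0.98, 0, 0, 0.9, 0.98, 0, 0, 0.9, 0.98, 0, 0, 0.9, 0.98, 0, 0])

```text
t: 15.78
position: [0.61, -0.0832, 0.1895]
tool_rot: [-180.0, 0.0, -1.0]
wrist_force: [-0.1, 0.4, -4.0]
width: 0.0409
finger_force: 61.5
```

>>> servo_tool(moves=[0.47, 0.5, 0, 1, 0, 0, 0, 1, 0, 0, 0, 1, 0, 0, 0, 1, 0, 0, 0, 1])

```text
t: 16.4
position: [0.6187, -0.0926, 0.1894]
tool_rot: [-180.0, 0.1, -41.2]
wrist_force: [0.2, 0.5, -4.8]
width: 0.0407
finger_force: 61.5
```

>>> servo_tool(moves=[0, 0, 0, 1, 0, 0, 0, 1, 0, 0, 0, 1, 0, 0, 0, 0.3, 0, 0, 0, 0])

```text
t: 17.02
position: [0.6181, -0.0912, 0.1879]
tool_rot: [179.8, 0.1, -66.0]
wrist_force: [-0.1, -0.3, -3.6]
width: 0.041
finger_force: 61.6
```

```bash
python3 - <<'E'
from h import *
import pickle
c=cap('wrist');save(c,'w5.png',None,1.5);pickle.dump(c,open('w5.pkl','wb'))
s=observe();print(s['position'],s['tool_rot'],s['qpos'].round(0))
A=cloud(c).reshape(-1,3)
z0=s['position'][2]-.006
F=A[(np.hypot(A[:,0]-.619,A[:,1]+.093)<.05)&(abs(A[:,2]-z0)<.006)];print(z0,len(F),np.histogram(F[:,2]-z0,12))
E
```

```text
[ 0.61806421 -0.09134164  0.18771774] [ 1.79781627e+02  1.29279494e-01 -6.59339095e+01] [   1.   27.    6.   96.   -3.   58. -147.]
0.18171773595298457 3573 (array([  55,   39,   44,   51,   65,  152, 1106, 1599,  297,   55,   48,
         62]), array([-5.97025619e-03, -4.97357300e-03, -3.97688980e-03, -2.98020661e-03,
       -1.98352341e-03, -9.86840217e-04,  9.84297894e-06,  1.00652617e-03,
        2.00320937e-03,  2.99989257e-03,  3.99657576e-03,  4.99325896e-03,
        5.98994215e-03]))
```

View pics/w5.png

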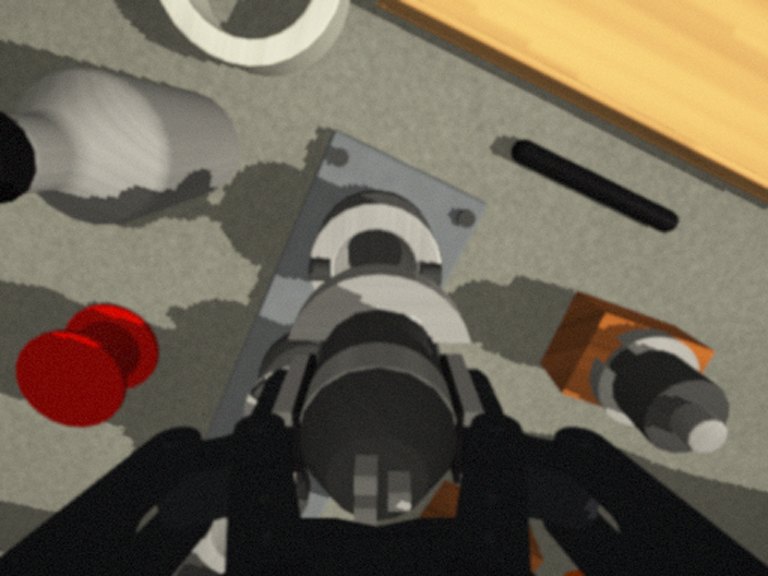

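```bash
cat >> h.py <<'E'
def flange(A,x,y,z,tol=.003,r0=.033):
    F=A[(np.hypot(A[:,0]-x,A[:,1]-y)<.05)&(abs(A[:,2]-z)<tol)]
    for it in range(5):
        th=np.arctan2(F[:,1]-y,F[:,0]-x); rr=np.hypot(F[:,0]-x,F[:,1]-y);pts=[]
        for t in np.arange(-np.pi,np.pi,np.pi/36):
            m=(abs((th-t+np.pi)%(2*np.pi)-np.pi)<np.pi/72)&(rr<.038)
            if m.sum()>2 and rr[m].max()>.029: pts.append(np.r_[x,y]+np.sort(rr[m])[-2]*np.r_[np.cos(t),np.sin(t)])
        pts=np.array(pts);x,y=least_squares(lambda p:np.hypot(pts[:,0]-p[0],pts[:,1]-p[1])-r0,[x,y],loss='soft_l1',f_scale=.001).x
    rr=np.hypot(F[:,0]-x,F[:,1]-y);th=np.degrees(np.arctan2(F[:,1]-y,F[:,0]-x))[(rr>.026)&(rr<.034)]
    return x,y,np.median(F[:,2]),len(pts),np.histogram(th,np.arange(-180,181,5))[0]
E
python3 - <<'E'
from h import *
import pickle
c=pickle.load(open('w5.pkl','rb'));A=cloud(c).reshape(-1,3)
x,y,z,n,h=flange(A,.619,-.092,.183);print(x,y,z,n);print(dict(zip(range(-180,180,5),h.tolist())))
D=A[(np.hypot(A[:,0]-.6188,A[:,1]+.0928)<.045)&(A[:,2]>.0765)&(A[:,2]<.09)];print(len(D),D.mean(0))
for uv,zz in (([(320,268),(430,270)],.0805),([(300,342),(470,342)],.1827)):
    p=onz(c,np.array(uv)/1.5,zz);d=p[1]-p[0];print(p.round(4).tolist(),np.degrees(np.arctan2(d[1],d[0])))
E
```

```text
0.6168024185995129 -0.09215722569121178 0.18289600299886882 30
{-180: 0, -175: 0, -170: 0, -165: 0, -160: 0, -155: 0, -150: 0, -145: 2, -140: 47, -135: 60, -130: 62, -125: 71, -120: 64, -115: 64, -110: 74, -105: 72, -100: 71, -95: 74, -90: 81, -85: 74, -80: 78, -75: 73, -70: 76, -65: 80, -60: 77, -55: 74, -50: 74, -45: 75, -40: 76, -35: 71, -30: 71, -25: 65, -20: 68, -15: 64, -10: 64, -5: 64, 0: 54, 5: 9, 10: 0, 15: 0, 20: 0, 25: 0, 30: 0, 35: 0, 40: 0, 45: 0, 50: 0, 55: 0, 60: 0, 65: 0, 70: 0, 75: 0, 80: 0, 85: 0, 90: 0, 95: 0, 100: 0, 105: 0, 110: 0, 115: 0, 120: 0, 125: 0, 130: 0, 135: 0, 140: 0, 145: 0, 150: 0, 155: 0, 160: 0, 165: 0, 170: 0, 175: 0}
326 [ 0.62465565 -0.09343648  0.08037186]
[[0.6482, -0.0846, 0.0805], [0.5918, -0.1084, 0.0805]] -157.07754274774675
[[0.6449, -0.0885, 0.1827], [0.591, -0.1125, 0.1827]] -156.0415803428101
```

>>> servo_tool(moves=[0.05, -0.06, 0, -0.15, 0, 0, 0.5, 0, 0, 0, 0.5, 0, 0, 0, 0.5, 0])

```text
t: 17.58
position: [0.6191, -0.0933, 0.1565]
tool_rot: [179.8, 0.1, -64.9]
wrist_force: [-0.5, 0.1, -4.3]
width: 0.0409
finger_force: 61.6
```

```bash
python3 - <<'E'
from h import *
s=observe();print(s['position'],s['tool_rot'],s['qpos'].round(1),s['wrist_force'])
E
```

```text
[ 0.61905439 -0.09331742  0.15653828] [ 1.79755974e+02  1.47049675e-01 -6.49265358e+01] [   1.8   28.9    5.8   96.8   -3.4   54.7 -146. ] [-0.5440734   0.11909093 -4.33291614]
```

>>> servo_tool(moves=[0, 0, 0.5, 0, 0, 0, 0.5, 0, 0, 0, 0.5, 0, 0, 0, 0.5, 0, 0, 0, 0.5, 0])

```text
t: 18.2
position: [0.6195, -0.093, 0.1072]
tool_rot: [179.8, 0.1, -64.9]
wrist_force: [-0.4, -0.2, -4.2]
width: 0.0409
finger_force: 61.6
```

>>> servo_tool(moves=[0, 0, 0.3, 0, 0, 0, 0.2, 0, 0, 0, 0.1, 0])

```text
t: 18.58
position: [0.6195, -0.093, 0.0957]
tool_rot: [179.8, 0.1, -64.9]
wrist_force: [0.3, -0.6, -4.0]
width: 0.0413
finger_force: 61.6
```

```bash
python3 - <<'E'
from h import *
import pickle
c=cap('wrist');save(c,'w6.png',None,1.5)
s=observe();print(s['position'],s['tool_rot'],s['qpos'].round(1),s['wrist_force'])
A=cloud(c).reshape(-1,3)
x,y,z,n,h=flange(A,.619,-.092,s['position'][2]-.005);print(x,y,z,n)
E
```

```text
[ 0.61937498 -0.09305784  0.09559072] [ 1.79804277e+02  9.93011256e-02 -6.48940892e+01] [   2.1   33.3    5.4   98.9   -4.    48.2 -145.7] [-0.00674005  0.17651309 -4.42984404]
0.6181701121378562 -0.09397821783025902 0.09074915263154365 31
```

>>> servo_tool(moves=[0, 0, 0.1, 0, 0, 0, 0.1, 0, 0, 0, 0.1, 0, 0, 0, 0, 0])

```text
t: 19.12
position: [0.6198, -0.0929, 0.09]
tool_rot: [179.9, 0.1, -64.9]
wrist_force: [0.8, 0.2, -4.1]
width: 0.0407
finger_force: 61.5
```

>>> servo_tool(moves=[0, 0, 0, 0, 0, 0, 0, 0, 0, 0, 0, 0, 0, 0, 0, 0], hand=0.75)

```text
t: 19.62
position: [0.6195, -0.0931, 0.09]
tool_rot: [179.8, 0.1, -64.9]
wrist_force: [-0.3, 0.9, 0.5]
width: 0.064
finger_force: 0.0
```

```bash
python3 - <<'E'
from h import *
import pickle
c=cap('wrist');save(c,'w7.png',None,1.5)
s=observe();print(s['position'],s['tool_rot'],s['qpos'].round(1),s['wrist_force'])
A=cloud(c).reshape(-1,3)
x,y,z,n,h=flange(A,.619,-.092,.085);print(x,y,z,n);print(dict(zip(range(-180,180,5),h.tolist())))
E
```

```text
[ 0.61941571 -0.09307743  0.08992229] [ 1.79815288e+02  9.31868080e-02 -6.48958282e+01] [   2.1   33.7    5.4   99.    -4.    47.6 -145.6] [ 0.14057823  0.75365102 -0.09394334]
0.6184652992227002 -0.09377771720931015 0.0846961853197002 45
{-180: 49, -175: 47, -170: 0, -165: 4, -160: 15, -155: 9, -150: 0, -145: 1, -140: 39, -135: 60, -130: 65, -125: 65, -120: 62, -115: 66, -110: 72, -105: 70, -100: 76, -95: 72, -90: 79, -85: 70, -80: 77, -75: 76, -70: 80, -65: 71, -60: 79, -55: 76, -50: 78, -45: 71, -40: 70, -35: 72, -30: 72, -25: 67, -20: 73, -15: 67, -10: 59, -5: 68, 0: 57, 5: 15, 10: 0, 15: 8, 20: 10, 25: 0, 30: 0, 35: 2, 40: 61, 45: 49, 50: 31, 55: 7, 60: 0, 65: 0, 70: 0, 75: 0, 80: 0, 85: 0, 90: 0, 95: 0, 100: 0, 105: 0, 110: 0, 115: 0, 120: 0, 125: 0, 130: 0, 135: 0, 140: 0, 145: 0, 150: 0, 155: 0, 160: 0, 165: 0, 170: 5, 175: 25}
```

>>> servo_tool(moves=[0, 0, -0.5, 0, 0, 0, -1, 0, 0, 0, -1, 0, 0, 0, -1, 0, 0, 0, -1, 0])

```text
t: 20.3
position: [0.6201, -0.0931, 0.182]
tool_rot: [179.9, 0.1, -64.9]
wrist_force: [-0.0, 0.4, 0.2]
width: 0.0639
finger_force: 0.0
```

>>> servo_tool(moves=[0, 0, -1, -1, 0, 0, -0.5, -1, 0, 0, 0, -1, 0, 0, 0, -1, 0, 0, 0, -1], hand=0.9)

```text
t: 20.92
position: [0.62, -0.0932, 0.2113]
tool_rot: [179.9, 0.1, -24.6]
wrist_force: [-0.4, -0.2, -0.3]
width: 0.0768
finger_force: 0.0
```

>>> servo_tool(moves=[0, 0, 0, -1, 0, 0, 0, -1, 0, 0, 0, -1, -0.98, 0.04, 0, 0, -0.98, 0.04, 0, 0])

```text
t: 21.55
position: [0.5804, -0.0943, 0.2112]
tool_rot: [180.0, 0.2, -0.9]
wrist_force: [-0.5, -0.2, -0.4]
width: 0.0768
finger_force: 0.0
```

>>> servo_tool(moves=[-0.98, 0.04, 0, 0, -0.98, 0.04, 0, 0, -0.98, 0.04, 0, 0, -0.98, 0.04, 0, 0, -0.98, 0.04, 0, 0])

```text
t: 22.18
position: [0.4822, -0.0967, 0.2116]
tool_rot: [180.0, 0.1, -0.9]
wrist_force: [0.0, 0.3, -0.1]
width: 0.0767
finger_force: 0.0
```

>>> servo_tool(moves=[-0.98, 0.04, 0.5, 0, -0.98, 0.04, 1, 0, -0.98, 0.04, 0.5, 0, 0, 0, 0, 0])

```text
t: 22.68
position: [0.4222, -0.0982, 0.1709]
tool_rot: [180.0, 0.3, -0.9]
wrist_force: [-0.2, -0.1, 0.8]
width: 0.0774
finger_force: 0.0
```

```bash
python3 - <<'E'
from h import *
import pickle
c=cap('wrist');save(c,'w8.png',None,1.5)
s=observe();print(s['position'],s['tool_rot'],s['qpos'].round(1),s['wrist_force'])
A=cloud(c).reshape(-1,3)
x,y,z,n,h=flange(A,.4226,-.0932,.0605);print(x,y,z,n);print(dict(zip(range(-180,180,5),h.tolist())))
E
```

```text
[ 0.4240248  -0.09823518  0.1715565 ] [ 1.79978707e+02  1.37773997e-01 -9.21881500e-01] [ 15.1   9.8  -6.1 122.1   1.4  48.3 -82.8] [-0.11759521 -1.15369163  0.99723646]
0.42251311169755085 -0.09360424259545337 0.060594610386982606 39
{-180: 0, -175: 0, -170: 0, -165: 0, -160: 0, -155: 0, -150: 0, -145: 0, -140: 0, -135: 0, -130: 0, -125: 0, -120: 2, -115: 9, -110: 14, -105: 13, -100: 20, -95: 21, -90: 23, -85: 24, -80: 25, -75: 25, -70: 24, -65: 27, -60: 24, -55: 27, -50: 33, -45: 25, -40: 27, -35: 27, -30: 2, -25: 0, -20: 0, -15: 0, -10: 0, -5: 0, 0: 6, 5: 24, 10: 27, 15: 26, 20: 29, 25: 27, 30: 29, 35: 28, 40: 31, 45: 25, 50: 29, 55: 27, 60: 24, 65: 23, 70: 26, 75: 24, 80: 21, 85: 22, 90: 17, 95: 13, 100: 11, 105: 6, 110: 0, 115: 0, 120: 0, 125: 0, 130: 0, 135: 0, 140: 0, 145: 0, 150: 0, 155: 0, 160: 0, 165: 0, 170: 0, 175: 0}
```

>>> servo_tool(moves=[-0.03, -0.23, 0.2, 0, 0, 0, 1, 0, 0, 0, 1, 0, 0, 0, 1, 0, 0, 0, 1, 0])

```text
t: 23.35
position: [0.4242, -0.093, 0.0863]
tool_rot: [-180.0, 0.1, -0.9]
wrist_force: [0.2, 0.5, 0.0]
width: 0.0769
finger_force: 0.0
```

>>> servo_tool(moves=[0, 0, 1, 0, 0, 0, 0, 0, 0, 0, 0, 0])

```text
t: 23.72
position: [0.4236, -0.0932, 0.0671]
tool_rot: [-180.0, 0.2, -0.9]
wrist_force: [0.8, 0.6, -0.3]
width: 0.0768
finger_force: 0.0
```

>>> servo_tool(moves=[0, 0, 0, 0, 0, 0, 0, 0, 0, 0, 0, 0, 0, 0, 0, 0, 0, 0, 0, 0], hand=0)

```text
t: 24.35
position: [0.4235, -0.0939, 0.0676]
tool_rot: [180.0, 0.1, -0.9]
wrist_force: [-1.5, -0.2, 5.0]
width: 0.0485
finger_force: 61.0
```

>>> servo_tool(moves=[0, 0, -0.5, 0, 0, 0, -0.5, 0, 0, 0, -0.5, 0, 0, 0, -0.5, 0, 0, 0, -1, 0])

```text
t: 24.98
position: [0.422, -0.0932, 0.1268]
tool_rot: [-180.0, 0.3, -0.9]
wrist_force: [-0.1, 0.1, -5.2]
width: 0.0487
finger_force: 63.2
```

>>> servo_tool(moves=[0.5, -0.2, -1, 0, 0.98, -0.56, -0.8, 0, 0.98, -0.56, -0.6, 0, 0.98, -0.56, -0.6, 0, 0.98, -0.56, 0, 0])

```text
t: 25.6
position: [0.5134, -0.0456, 0.1877]
tool_rot: [180.0, 0.1, -0.9]
wrist_force: [-0.3, -0.8, -5.6]
width: 0.0486
finger_force: 63.4
```

>>> servo_tool(moves=[0.98, -0.56, 0, 0, 0.98, -0.56, 0, 0, 0.98, -0.56, 0, 0, 0.98, -0.56, 0, 0, 0.98, -0.56, 0, 0])

```text
t: 26.22
position: [0.6112, 0.0088, 0.1858]
tool_rot: [180.0, 0.3, -0.9]
wrist_force: [0.4, 0.3, -4.7]
width: 0.0487
finger_force: 63.4
```

>>> servo_tool(moves=[0.54, -0.4, 0, 0, 0, 0, 0, 1, 0, 0, 0, 0, 0, 0, 0, 0])

```text
t: 26.72
position: [0.6215, 0.016, 0.1857]
tool_rot: [180.0, 0.2, -8.8]
wrist_force: [1.2, -1.0, -4.7]
width: 0.0485
finger_force: 63.4
```

```bash
python3 - <<'E'
from h import *
import pickle
c=cap('wrist');save(c,'w9.png',None,1.5)
s=observe();print(s['position'],s['tool_rot'],s['qpos'].round(1),s['wrist_force'])
A=cloud(c).reshape(-1,3)
x,y,z,n,h=flange(A,.621,.0165,s['position'][2]-.006);print(x,y,z,n);print(dict(zip(range(-180,180,5),h.tolist())))
E
```

```text
[0.62164394 0.01610626 0.18582024] [179.96027499   0.23761818  -8.78948968] [   1.3   26.8   -7.    95.8    3.7   57.8 -105.7] [-0.03555209  0.6719982  -5.72914764]
0.6208093729611672 0.016359042723631024 0.17877455811674714 30
{-180: 0, -175: 0, -170: 0, -165: 0, -160: 0, -155: 0, -150: 0, -145: 0, -140: 0, -135: 0, -130: 0, -125: 0, -120: 0, -115: 0, -110: 0, -105: 0, -100: 0, -95: 30, -90: 55, -85: 61, -80: 61, -75: 61, -70: 61, -65: 69, -60: 66, -55: 70, -50: 70, -45: 70, -40: 20, -35: 0, -30: 0, -25: 0, -20: 0, -15: 0, -10: 3, -5: 57, 0: 72, 5: 75, 10: 69, 15: 71, 20: 69, 25: 69, 30: 67, 35: 65, 40: 61, 45: 66, 50: 61, 55: 61, 60: 53, 65: 63, 70: 57, 75: 6, 80: 0, 85: 0, 90: 0, 95: 0, 100: 0, 105: 0, 110: 0, 115: 0, 120: 0, 125: 0, 130: 0, 135: 0, 140: 0, 145: 0, 150: 0, 155: 0, 160: 0, 165: 0, 170: 0, 175: 0}
```

>>> servo_tool(moves=[0.03, 0, 0.8, 0, 0, 0, 0.8, 0, 0, 0, 0.8, 0, 0, 0, 0.7, 0, 0, 0, 0.5, 0])

```text
t: 27.4
position: [0.6218, 0.0163, 0.1123]
tool_rot: [180.0, 0.3, -8.9]
wrist_force: [-0.6, -0.4, -5.8]
width: 0.0483
finger_force: 63.4
```

>>> servo_tool(moves=[0, 0, 0.4, 0, 0, 0, 0.3, 0, 0, 0, 0.2, 0, 0, 0, 0.1, 0, 0, 0, 0, 0])

```text
t: 28.02
position: [0.6224, 0.0163, 0.0939]
tool_rot: [180.0, 0.2, -8.9]
wrist_force: [-0.4, 0.6, -5.3]
width: 0.0485
finger_force: 63.4
```

>>> servo_tool(moves=[0, 0, 0.1, 0, 0, 0, 0, 0, 0, 0, 0, 0])

```text
t: 28.4
position: [0.6223, 0.0162, 0.0919]
tool_rot: [180.0, 0.2, -8.9]
wrist_force: [0.2, -0.1, -3.7]
width: 0.0487
finger_force: 63.4
```

>>> servo_tool(moves=[0, 0, 0, 0, 0, 0, 0, 0, 0, 0, 0, 0, 0, 0, 0, 0], hand=0.8)

```text
t: 28.9
position: [0.6225, 0.0163, 0.0921]
tool_rot: [180.0, 0.2, -8.9]
wrist_force: [-0.3, 0.0, -0.0]
width: 0.068
finger_force: 0.0
```

>>> servo_tool(moves=[0, 0, -0.5, 0, 0, 0, -1, 0, 0, 0, -1, 0, 0, 0, -1, 0, 0, 0, -1, 0])

```text
t: 29.52
position: [0.6229, 0.0163, 0.184]
tool_rot: [180.0, 0.1, -8.9]
wrist_force: [0.1, -0.1, -0.0]
width: 0.0679
finger_force: 0.0
```

>>> servo_tool(moves=[0, 0, -1, 0, -1, 0, -1, 0, -1, 0, -1, 0, -1, 0, 0, 0, 0, 0, 0, 0])

```text
t: 30.15
position: [0.5629, 0.0259, 0.2437]
tool_rot: [180.0, 0.1, -8.9]
wrist_force: [-0.5, 0.5, -1.0]
width: 0.0686
finger_force: 0.0
```

```bash
python3 - <<'E'
from h import *
import pickle
c=cap('wrist');pickle.dump(c,open('w10.pkl','wb'));save(c,'w10.png',None,1.5)
s=observe();print(s['position'],s['tool_rot'],s['qpos'].round(1),s['wrist_force'])
A=cloud(c).reshape(-1,3)
for x,y in((.621,.0165),(.6188,-.0928)):
  x,y,z,n,h=flange(A,x,y,.085);print(x,y,z,n);print(dict(zip(range(-180,180,5),h.tolist())))
E
```

```text
[0.56374182 0.02555234 0.24339614] [ 1.79986133e+02  1.11562080e-01 -8.87345874e+00] [   1.1   17.7   -7.8  101.1    2.7   61.5 -106.5] [-0.10700955  0.45072385 -0.21829311]
0.6209685012890365 0.01661061763356991 0.08478064948902772 64
{-180: 5, -175: 7, -170: 7, -165: 6, -160: 7, -155: 8, -150: 7, -145: 8, -140: 8, -135: 10, -130: 11, -125: 11, -120: 11, -115: 13, -110: 11, -105: 13, -100: 15, -95: 19, -90: 16, -85: 17, -80: 17, -75: 19, -70: 19, -65: 20, -60: 22, -55: 22, -50: 21, -45: 21, -40: 3, -35: 0, -30: 0, -25: 9, -20: 7, -15: 0, -10: 2, -5: 16, 0: 23, 5: 23, 10: 22, 15: 23, 20: 20, 25: 23, 30: 20, 35: 19, 40: 20, 45: 20, 50: 19, 55: 18, 60: 18, 65: 17, 70: 16, 75: 14, 80: 15, 85: 15, 90: 14, 95: 12, 100: 11, 105: 11, 110: 10, 115: 10, 120: 7, 125: 8, 130: 8, 135: 8, 140: 3, 145: 0, 150: 1, 155: 3, 160: 3, 165: 0, 170: 1, 175: 6}
0.61801927761266 -0.09378208269108243 0.08465062097468182 48
{-180: 19, -175: 5, -170: 0, -165: 1, -160: 7, -155: 0, -150: 0, -145: 0, -140: 0, -135: 0, -130: 0, -125: 0, -120: 0, -115: 0, -110: 0, -105: 0, -100: 0, -95: 0, -90: 0, -85: 0, -80: 0, -75: 0, -70: 0, -65: 0, -60: 0, -55: 1, -50: 6, -45: 12, -40: 17, -35: 25, -30: 23, -25: 23, -20: 24, -15: 25, -10: 26, -5: 29, 0: 24, 5: 12, 10: 0, 15: 5, 20: 8, 25: 0, 30: 0, 35: 0, 40: 17, 45: 22, 50: 25, 55: 24, 60: 25, 65: 24, 70: 26, 75: 25, 80: 26, 85: 24, 90: 24, 95: 24, 100: 23, 105: 24, 110: 24, 115: 23, 120: 21, 125: 23, 130: 21, 135: 22, 140: 22, 145: 19, 150: 19, 155: 22, 160: 21, 165: 18, 170: 18, 175: 20}
```

View pics/w10.png

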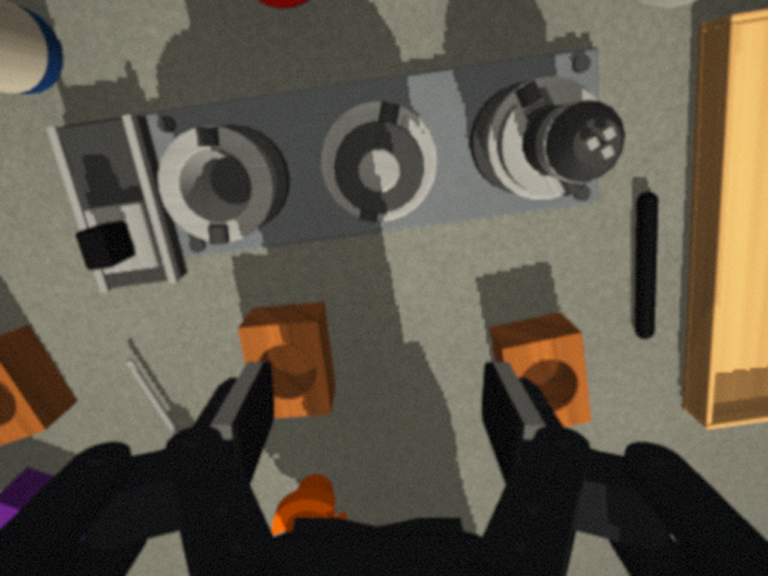

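The picture shows both arbors seated with their dogs in the slots: middle nose (380,165) and right nose (540,140). The slide is home, with its post at (105,245). Next is the second slide stroke.

>>> servo_tool(moves=[0, 0, 0, -1, 0.15, -0.96, 0, 0, 0.15, -0.96, 0, 0, 0.15, -0.96, 0, 0, 0.15, -0.96, 0, 0], hand=0.5)

```text
t: 30.82
position: [0.5769, 0.1043, 0.2419]
tool_rot: [-180.0, 0.2, -0.9]
wrist_force: [-0.4, 0.6, -0.0]
width: 0.0425
finger_force: 0.0
```

>>> servo_tool(moves=[0.15, -0.96, 0, 0, 0.15, -0.96, 0, 0, 0.15, -0.96, 0, 0, 0.15, -0.96, 0, 0, 0.15, -0.96, 0.5, 0])

```text
t: 31.45
position: [0.5941, 0.1993, 0.2325]
tool_rot: [-180.0, 0.1, -0.9]
wrist_force: [0.6, -0.0, 0.3]
width: 0.0427
finger_force: 0.0
```

>>> servo_tool(moves=[0.15, -0.96, 0.7, 0, 0, 0, 1, 0, 0, 0, 1, 0, 0, 0, 0.7, 0, 0, 0, 0, 0])

```text
t: 32.08
position: [0.5953, 0.2163, 0.1621]
tool_rot: [179.9, 0.4, -0.9]
wrist_force: [0.0, 0.4, -0.1]
width: 0.0427
finger_force: 0.0
```

```bash
python3 - <<'E'
from h import *
c=cap('wrist');s=observe();print(s['position'],s['tool_rot'],s['qpos'].round(1))
A=cloud(c).reshape(-1,3)
S=A[(A[:,0]>.54)&(A[:,0]<.66)&(A[:,1]>.19)&(A[:,1]<.25)&(A[:,2]>.068)&(A[:,2]<.085)];print('post',len(S),S.min(0),S.max(0),np.median(S,0))
E
```

```text
[0.59606297 0.21663183 0.1633433 ] [179.97790396   0.27431027  -0.92385257] [ -13.5   29.8  -12.1   94.8    7.1   56.5 -118.9]
post 928 [0.58237585 0.20689836 0.06810854] [0.60989218 0.22678415 0.08061637] [0.59788021 0.21701857 0.07828408]
```

>>> servo_tool(moves=[0, 0, 1, 0, 0, 0, 1, 0, 0, 0, 1, 0, 0, 0, 1, 0, 0, 0, 1, 0])

```text
t: 32.75
position: [0.5956, 0.217, 0.0622]
tool_rot: [180.0, 0.3, -0.9]
wrist_force: [0.1, -0.1, -0.9]
width: 0.0428
finger_force: 0.0
```

>>> servo_tool(moves=[0, 0, 0.33, 0, 0, 0, 0, 0])

```text
t: 33.0
position: [0.5956, 0.217, 0.0567]
tool_rot: [180.0, 0.3, -0.9]
wrist_force: [0.6, 0.1, 0.5]
width: 0.0425
finger_force: 0.0
```

>>> servo_tool(moves=[0, 0, 0, 0, 0, 0, 0, 0, 0, 0, 0, 0, 0, 0, 0, 0], hand=0)

```text
t: 33.5
position: [0.5966, 0.2165, 0.0585]
tool_rot: [180.0, 0.1, -0.9]
wrist_force: [-2.0, -3.2, 6.6]
width: 0.0189
finger_force: 61.2
```

>>> servo_tool(moves=[0.5, 0, 0, 0, 0.5, 0, 0, 0, 0.5, 0, 0, 0, 0.5, 0, 0, 0, 0.3, 0, 0, 0])

```text
t: 34.12
position: [0.6405, 0.2156, 0.0585]
tool_rot: [179.9, 0.4, -0.9]
wrist_force: [-9.6, -4.5, 13.2]
width: 0.0189
finger_force: 62.1
```

>>> servo_tool(moves=[0.1, 0, 0, 0, 0.1, 0, 0, 0, 0.1, 0, 0, 0, 0, 0, 0, 0, 0, 0, 0, 0])

```text
t: 34.75
position: [0.6417, 0.2156, 0.0585]
tool_rot: [179.8, 0.9, -0.9]
wrist_force: [-20.6, -6.2, 23.9]
width: 0.0189
finger_force: 63.5
```

>>> servo_tool(moves=[0, 0, 0, 0, 0, 0, 0, 0, 0, 0, 0, 0, 0, 0, 0, 0], hand=0.5)

```text
t: 35.25
position: [0.648, 0.2163, 0.057]
tool_rot: [-180.0, 0.2, -0.9]
wrist_force: [-0.4, -0.6, -0.4]
width: 0.0425
finger_force: 0.0
```

>>> servo_tool(moves=[0, 0, -1, 0, 0, 0, -1, 0, 0, 0, -1, 0, 0, 0, -1, 0, 0, 0, -1, 0])

```text
t: 35.88
position: [0.6484, 0.2163, 0.1591]
tool_rot: [-180.0, 0.2, -0.9]
wrist_force: [0.2, 0.3, 0.7]
width: 0.0428
finger_force: 0.0
```

```bash
python3 - <<'E'
from h import *
c=cap('scene');s=observe();print(s['position'],s['tool_rot'],s['qpos'].round(1))
A=cloud(c).reshape(-1,3)
S=A[(A[:,0]>.54)&(A[:,0]<.68)&(A[:,1]>.20)&(A[:,1]<.235)&(A[:,2]>.068)&(A[:,2]<.082)];print('post',len(S),S.min(0),S.max(0),np.median(S,0))
# carriers
for n,(x,y) in dict(A=(.4403,.106),C=(.422,-.0934),B=(.47,.35)).items():
    T=A[(np.hypot(A[:,0]-x,A[:,1]-y)<.07)&(abs(A[:,2]-.046)<.003)];print(n,len(T),cv2.minAreaRect((T[:,:2]*1000).astype(np.float32)))
# tray walls
T=A[(A[:,1]<-.2)&(A[:,1]>-.43)&(A[:,0]>.3)&(A[:,0]<.72)&(abs(A[:,2]-.035)<.003)];print('tray',cv2.minAreaRect((T[:,:2]*1000).astype(np.float32)))
E
```

```text
[0.65004949 0.21695233 0.16214828] [-1.79891330e+02 -6.59510992e-02 -8.96150045e-01] [ -12.7   34.5  -11.6   87.1    7.5   59.1 -117.1]
post 47 [0.58572804 0.20739738 0.06834045] [0.61346915 0.22590316 0.080805  ] [0.60602408 0.21155046 0.07640204]
A 297 ((468.50079345703125, 117.73945617675781), (64.16902923583984, 83.29498291015625), 87.4552230834961)
C 346 ((424.85809326171875, -92.5910415649414), (89.8861312866211, 63.69048309326172), 4.248029708862305)
B 86 ((487.88653564453125, 397.27154541015625), (24.6138916015625, 74.9560775756836), 88.69801330566406)
tray ((535.3438110351562, -297.99468994140625), (368.95855712890625, 188.67337036132812), 0.7048234343528748)
```

Slide worked and home again. Next is the empty carrier; I'll look at it from above, since carrier A also seems to have been shifted.

>>> servo_tool(moves=[-0.4, -0.2, -1, 0, -1, -0.56, -0.8, 0, -1, -0.56, -0.7, 0, -1, -0.56, -0.6, 0, -1, -0.56, -0.5, 0], hand=1)

```text
t: 36.55
position: [0.5598, 0.2672, 0.2302]
tool_rot: [-180.0, 0.2, -0.9]
wrist_force: [-0.3, -0.1, 0.2]
width: 0.0857
finger_force: 0.0
```

>>> servo_tool(moves=[-1, -0.56, -0.4, 0, -1, -0.56, -0.4, 0, -1, -0.56, 0, 0, -1, -0.56, 0, 0, -1, -0.56, 0, 0])

```text
t: 37.17
position: [0.4606, 0.3245, 0.2454]
tool_rot: [180.0, 0.3, -0.9]
wrist_force: [0.2, -0.7, 0.5]
width: 0.0852
finger_force: 0.0
```

>>> servo_tool(moves=[-1, -0.56, 0, 0, -0.5, -0.56, 0, 0, 0, 0, 0, 0])

```text
t: 37.55
position: [0.4316, 0.3481, 0.246]
tool_rot: [-180.0, 0.2, -0.7]
wrist_force: [0.2, 0.6, 0.6]
width: 0.0853
finger_force: 0.0
```

```bash
cat >> h.py <<'E'
def rect(A,x,y,z=.046,r=.062,tol=.003):
    for i in range(4):
        T=A[(np.hypot(A[:,0]-x,A[:,1]-y)<r)&(abs(A[:,2]-z)<tol)]
        if len(T)<20: return None
        R0=cv2.minAreaRect((T[:,:2]*1000).astype(np.float32)); x,y=np.array(R0[0])/1000
    b=cv2.boxPoints(R0); e=[b[1]-b[0],b[2]-b[1]]; l=max(e,key=np.linalg.norm)
    return np.array(R0[0]).round(1),np.array(R0[1]).round(1),'long axis',round((np.degrees(np.arctan2(l[1],l[0]))+90)%180-90,1),len(T),np.median(T[:,2]).round(4)
E
python3 - <<'E'
from h import *
import pickle
c=cap('wrist');s=observe();print(s['position'],s['tool_rot'],s['qpos'].round(1))
save(c,'w11.png',None,1.2)
A=cloud(c).reshape(-1,3)
for x,y in((.47,.37),(.45,.11)):print(rect(A,x,y))
E
```

```text
[0.43259277 0.34706827 0.24593731] [179.99647667   0.20146798  -0.84581961] [ -26.9   17.3  -17.6  101.9    5.7   61.8 -137.3]
(array([480.8, 371.9]), array([83.5, 64.2]), 'long axis', np.float32(11.0), 3100, np.float64(0.0468))
(array([468.8, 116.7]), array([66.2, 85.2]), 'long axis', np.float32(-3.8), 3243, np.float64(0.0465))
```

View pics/w11.png

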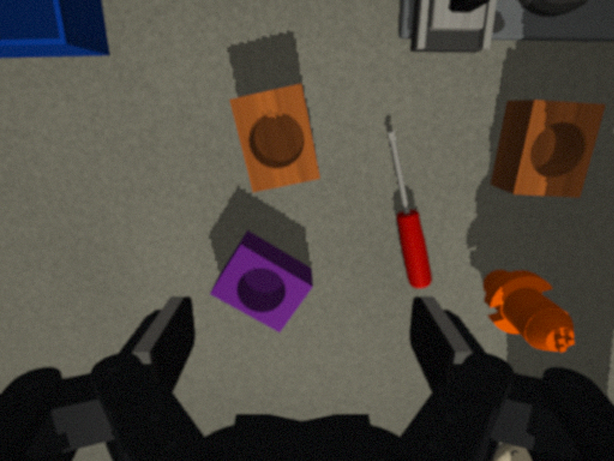

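The picture shows the brown empty carrier at (275,138), the purple look-alike at (262,288), which I'm leaving, and carrier A shifted to (550,148). I'll grasp the brown empty carrier now.

>>> servo_tool(moves=[0, 0, 0, -0.75, 0, 0, 0, -0.75, 0.87, -0.25, 0, 0, 0.87, -0.25, 0, 0, 0.87, -0.25, 0, 0])

```text
t: 38.22
position: [0.4827, 0.3706, 0.2455]
tool_rot: [-180.0, 0.2, 11.0]
wrist_force: [-0.3, 0.0, -0.1]
width: 0.0853
finger_force: 0.0
```

>>> servo_tool(moves=[0, 0, 1, 0, 0, 0, 1, 0, 0, 0, 1, 0, 0, 0, 1, 0, 0, 0, 1, 0])

```text
t: 38.85
position: [0.4817, 0.3705, 0.1448]
tool_rot: [-180.0, 0.2, 11.0]
wrist_force: [-0.2, 0.2, -0.8]
width: 0.0854
finger_force: 0.0
```

```bash
python3 - <<'E'
from h import *
c=cap('wrist');s=observe();print(s['position'],s['tool_rot'],s['qpos'].round(1))
A=cloud(c).reshape(-1,3)
print(rect(A,.4808,.3719))
E
```

```text
[0.4800186  0.36945387 0.14183412] [179.91109655   0.42481759  11.01604867] [ -26.8   29.2  -17.4   99.7   10.4   53.1 -127.5]
(array([481.1, 371.6]), array([83.3, 64.3]), 'long axis', np.float32(11.1), 5134, np.float64(0.0467))
```

>>> servo_tool(moves=[0, -0.08, 1, 0, 0, 0, 1, 0, 0, 0, 1, 0, 0, 0, 1, 0, 0, 0, 1, 0])

```text
t: 39.52
position: [0.4797, 0.3731, 0.0443]
tool_rot: [-180.0, 0.2, 11.1]
wrist_force: [0.0, 0.7, 0.2]
width: 0.0857
finger_force: 0.0
```

>>> servo_tool(moves=[0, 0, 0.8, 0, 0, 0, 0.5, 0, 0, 0, 0, 0])

```text
t: 39.9
position: [0.4793, 0.3729, 0.019]
tool_rot: [-180.0, 0.3, 11.1]
wrist_force: [-0.7, 0.9, 0.3]
width: 0.0856
finger_force: 0.0
```

>>> servo_tool(moves=[0, 0, 0, 0, 0, 0, 0, 0, 0, 0, 0, 0, 0, 0, 0, 0], hand=0)

```text
t: 40.4
position: [0.4806, 0.3737, 0.021]
tool_rot: [-179.9, 0.1, 11.1]
wrist_force: [-0.1, -1.3, 6.7]
width: 0.0629
finger_force: 68.3
```

>>> servo_tool(moves=[0, 0, -0.5, 0, 0, 0, -1, 0, 0, 0, -1, 0, 0, 0, -1, 0, 0, 0, -1, 0])

```text
t: 41.02
position: [0.4803, 0.3733, 0.1117]
tool_rot: [-179.9, 0.2, 11.1]
wrist_force: [0.0, -0.2, -1.3]
width: 0.063
finger_force: 67.3
```

>>> servo_tool(moves=[0, 0, -1, 0.7, 0, 0, -1, 0.7, 0, 1, -1, 0, -0.1, 1, -1, 0, -0.1, 1, 0, 0])

```text
t: 41.65
position: [0.4773, 0.3133, 0.1922]
tool_rot: [-179.9, 0.0, -0.1]
wrist_force: [0.1, 0.9, -2.2]
width: 0.0625
finger_force: 67.4
```

>>> servo_tool(moves=[-0.1, 1, 0, 0, -0.1, 1, 0, 0, -0.1, 1, 0, 0, -0.1, 1, 0, 0, -0.1, 1, 0, 0])

```text
t: 42.28
position: [0.4659, 0.2118, 0.1897]
tool_rot: [-180.0, 0.2, -0.1]
wrist_force: [1.0, -0.6, -1.5]
width: 0.0629
finger_force: 67.4
```

>>> servo_tool(moves=[-0.1, 1, 0, 0, -0.1, 1, 0, 0, -0.1, 1, 0, 0, -0.1, 1, 0, 0, -0.1, 1, 0, 0])

```text
t: 42.9
position: [0.4556, 0.1119, 0.1898]
tool_rot: [-180.0, 0.2, -0.1]
wrist_force: [-0.6, -0.6, -2.0]
width: 0.0627
finger_force: 67.4
```

>>> servo_tool(moves=[-0.1, 1, 0, 0, -0.1, 1, 0, 0, -0.1, 1, 0, 0, -0.1, 1, 0, 0, -0.1, 1, 0, 0])

```text
t: 43.52
position: [0.4454, 0.0121, 0.1899]
tool_rot: [-180.0, 0.2, -0.1]
wrist_force: [0.4, -0.1, -1.1]
width: 0.0624
finger_force: 67.4
```

>>> servo_tool(moves=[-0.1, 1, 0, 0, -0.1, 1, 0, 0, -0.1, 1, 0, 0, -0.1, 1, 0, 0, -0.1, 1, 0, 0])

```text
t: 44.15
position: [0.4351, -0.0878, 0.1899]
tool_rot: [-180.0, 0.2, -0.1]
wrist_force: [-0.3, -0.2, -2.2]
width: 0.0626
finger_force: 67.4
```

>>> servo_tool(moves=[-0.1, 1, 0, 0, -0.1, 1, 0, 0, -0.1, 1, 0, 0, -0.1, 1, 0, 0, -0.1, 1, 0, 0])

```text
t: 44.78
position: [0.4249, -0.1877, 0.1899]
tool_rot: [-180.0, 0.2, -0.1]
wrist_force: [0.4, 0.5, -2.9]
width: 0.0625
finger_force: 67.4
```

>>> servo_tool(moves=[-0.1, 1, 0, 0, -0.1, 1, 0, 0, 0, 1, 0, 0, 0, 1, 0, 0, 0, 1, 0, 0])

```text
t: 45.4
position: [0.4207, -0.2876, 0.1898]
tool_rot: [-180.0, 0.2, -0.1]
wrist_force: [0.2, -0.2, -1.5]
width: 0.0625
finger_force: 67.4
```

```bash
python3 - <<'E'
from h import *
c=cap('wrist');s=observe();print(s['position'],s['tool_rot'],s['qpos'].round(1))
save(c,'w12.png',None,1.2)
A=cloud(c).reshape(-1,3)
T=A[(A[:,1]<-.2)&(A[:,1]>-.43)&(A[:,0]>.3)&(A[:,0]<.72)&(abs(A[:,2]-.036)<.007)]
h,e=np.histogram(T[:,1],np.arange(-.43,-.2,.004));print([(round(e[i],3),h[i]) for i in range(len(h)) if h[i]>60])
h,e=np.histogram(T[:,0],np.arange(.3,.72,.004));print([(round(e[i],3),h[i]) for i in range(len(h)) if h[i]>60]);print(T[:,2].max(),np.percentile(T[:,2],80))
F=A[(A[:,1]<-.24)&(A[:,1]>-.4)&(A[:,0]>.5)&(A[:,0]<.7)&(abs(A[:,2]-.005)<.002)];print(F.min(0),F.max(0))
E
```

```text
[ 0.42031449 -0.29089299  0.19006168] [179.8818387    0.18551945  -0.2560364 ] [ 26.3  15.6   6.1 111.8  -1.8  52.9 -57. ]
[(np.float64(-0.394), np.int64(693)), (np.float64(-0.39), np.int64(967)), (np.float64(-0.242), np.int64(94)), (np.float64(-0.238), np.int64(792)), (np.float64(-0.234), np.int64(132))]
[(np.float64(0.352), np.int64(104)), (np.float64(0.468), np.int64(62)), (np.float64(0.48), np.int64(64)), (np.float64(0.488), np.int64(65)), (np.float64(0.492), np.int64(65)), (np.float64(0.496), np.int64(61)), (np.float64(0.5), np.int64(66)), (np.float64(0.504), np.int64(61)), (np.float64(0.508), np.int64(68)), (np.float64(0.512), np.int64(65)), (np.float64(0.52), np.int64(67)), (np.float64(0.524), np.int64(67)), (np.float64(0.528), np.int64(62)), (np.float64(0.532), np.int64(72)), (np.float64(0.536), np.int64(71)), (np.float64(0.54), np.int64(73)), (np.float64(0.544), np.int64(76)), (np.float64(0.548), np.int64(72)), (np.float64(0.552), np.int64(77)), (np.float64(0.556), np.int64(74)), (np.float64(0.56), np.int64(76)), (np.float64(0.564), np.int64(83))]
0.03824887267753374 0.03595288571263959
[ 0.50049047 -0.3891112   0.00301392] [ 0.57664421 -0.2400015   0.00699991]
```

View pics/w12.png

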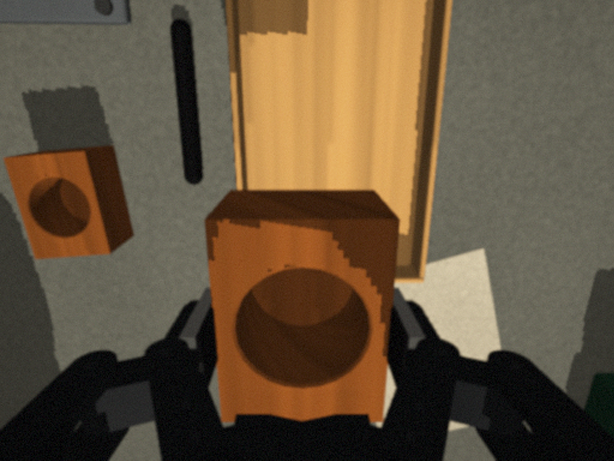

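>>> servo_tool(moves=[-0.25, 0.6, 0, 0, 0, 0.6, 0, 0, 0, 0, 1, 0, 0, 0, 1, 0, 0, 0, 1, 0])

```text
t: 46.08
position: [0.4161, -0.3109, 0.1295]
tool_rot: [-180.0, 0.2, -0.1]
wrist_force: [-0.8, 0.4, -2.1]
width: 0.0625
finger_force: 67.4
```

>>> servo_tool(moves=[0, 0, 1, 0, 0, 0, 1, 0, 0, 0, 1, 0, 0, 0, 1, 0, 0, 0, 0.5, 0])

```text
t: 46.7
position: [0.4153, -0.3104, 0.039]
tool_rot: [-179.9, 0.3, -0.1]
wrist_force: [-1.0, 0.1, -1.7]
width: 0.0627
finger_force: 67.3
```

>>> servo_tool(moves=[0, 0, 0.4, 0, 0, 0, 0.2, 0, 0, 0, 0, 0])

```text
t: 47.08
position: [0.4158, -0.3108, 0.0281]
tool_rot: [-180.0, 0.2, -0.1]
wrist_force: [-0.8, 0.7, -2.2]
width: 0.0628
finger_force: 67.3
```

>>> servo_tool(moves=[0, 0, 0.12, 0, 0, 0, 0, 0])

```text
t: 47.32
position: [0.4161, -0.3111, 0.026]
tool_rot: [180.0, 0.2, -0.1]
wrist_force: [0.7, 0.9, 0.8]
width: 0.0629
finger_force: 67.3
```

>>> servo_tool(moves=[0, 0, 0, 0, 0, 0, 0, 0, 0, 0, 0, 0, 0, 0, 0, 0], hand=1)

```text
t: 47.82
position: [0.4156, -0.3107, 0.0256]
tool_rot: [-180.0, 0.2, -0.1]
wrist_force: [0.3, 1.0, -0.7]
width: 0.0855
finger_force: 0.0
```

>>> servo_tool(moves=[0, 0, -0.5, 0, 0, 0, -1, 0, 0, 0, -1, 0, 0, 0, -1, 0, 0, 0, -1, 0])

```text
t: 48.45
position: [0.416, -0.3108, 0.1169]
tool_rot: [180.0, 0.2, -0.1]
wrist_force: [0.1, 0.1, -0.7]
width: 0.0856
finger_force: 0.0
```

>>> servo_tool(moves=[0, -1, -1, 0, 0, -1, 0, 0, 0, -1, 0, 0, 0, -1, 0, 0, 0, -1, 0, 0])

```text
t: 49.08
position: [0.4163, -0.2102, 0.1363]
tool_rot: [180.0, 0.2, -0.1]
wrist_force: [0.2, -0.3, 0.3]
width: 0.0853
finger_force: 0.0
```

>>> servo_tool(moves=[0, -1, 0, 0, 0, -1, 0, 0, 0, -1, 0, 0, 0, -1, 0, 0, 0, -1, 0, -0.5])

```text
t: 49.7
position: [0.4165, -0.1101, 0.1362]
tool_rot: [-180.0, 0.2, 4.1]
wrist_force: [-0.1, -0.3, -0.5]
width: 0.0852
finger_force: 0.0
```

>>> servo_tool(moves=[0, -0.8, 0, 0, 0, 0, 0, 0])

```text
t: 49.95
position: [0.4153, -0.0936, 0.1359]
tool_rot: [-180.0, 0.2, 4.2]
wrist_force: [-0.2, 0.9, -0.1]
width: 0.0853
finger_force: 0.0
```

```bash
python3 - <<'E'
from h import *
c=cap('wrist');s=observe();print(s['position'],s['tool_rot'],s['qpos'].round(1))
save(c,'w13.png',None,1.2)
A=cloud(c).reshape(-1,3)
print(rect(A,.422,-.0934),rect(A,.415,-.31,.051))
E
```

```text
[ 0.41541784 -0.09454074  0.13587808] [-179.99008006    0.19164329    4.06266438] [ 9.40e+00  1.22e+01 -3.00e-01  1.25e+02  1.00e-01  4.29e+01 -7.69e+01]
(array([422.9, -93.5]), array([83.4, 64.2]), 'long axis', np.float32(4.4), 5635, np.float64(0.0467)) (array([ 415.9, -294.9]), array([36.2, 84.3]), 'long axis', np.float32(-0.8), 2186, np.float64(0.0515))
```

>>> servo_tool(moves=[0.35, 0, 0.8, 0, 0, 0, 1, 0, 0, 0, 1, 0, 0, 0, 1, 0, 0, 0, 1, 0])

```text
t: 50.62
position: [0.4222, -0.0954, 0.0391]
tool_rot: [180.0, 0.2, 3.9]
wrist_force: [0.6, 0.1, 0.8]
width: 0.0852
finger_force: 0.0
```

>>> servo_tool(moves=[0, 0, 0.7, 0, 0, 0, 0.3, 0, 0, 0, 0, 0])

```text
t: 51.0
position: [0.4218, -0.0945, 0.0194]
tool_rot: [-180.0, 0.2, 3.9]
wrist_force: [-0.5, 0.6, 0.2]
width: 0.0848
finger_force: 0.0
```

>>> servo_tool(moves=[0, 0, 0, 0, 0, 0, 0, 0, 0, 0, 0, 0, 0, 0, 0, 0], hand=0)

```text
t: 51.5
position: [0.4225, -0.0944, 0.0205]
tool_rot: [-180.0, 0.1, 3.9]
wrist_force: [-1.6, 0.6, 5.1]
width: 0.0633
finger_force: 66.1
```

>>> servo_tool(moves=[0, 0, -0.5, 0, 0, 0, -1, 0, 0, 0, -1, 0, 0, 0, -1, 0.5, 0, 0, -1, 0])

```text
t: 52.12
position: [0.422, -0.0942, 0.1108]
tool_rot: [-180.0, 0.2, -0.1]
wrist_force: [-0.2, 0.1, -2.1]
width: 0.063
finger_force: 66.3
```

>>> servo_tool(moves=[0.42, 0.9, 0, 0, 0.42, 1, 0, 0, 0.42, 1, 0, 0, 0.42, 1, 0, 0, 0.42, 1, 0, 0])

```text
t: 52.75
position: [0.4642, -0.193, 0.1098]
tool_rot: [-180.0, 0.2, -0.1]
wrist_force: [-0.5, -0.0, -2.3]
width: 0.0627
finger_force: 66.4
```

>>> servo_tool(moves=[0.42, 1, 0, 0, 0.42, 1, 0, 0, 0.42, 1, 0, 0, 0.42, 1, 0, 0, 0.42, 1, 0, 0])

```text
t: 53.38
position: [0.5061, -0.2936, 0.1091]
tool_rot: [-180.0, 0.2, -0.1]
wrist_force: [-0.2, -0.6, -1.9]
width: 0.0628
finger_force: 66.4
```

>>> servo_tool(moves=[0.42, 1, 0, 0, 0, 0, 1, 0, 0, 0, 1, 0, 0, 0, 1, 0, 0, 0, 0.7, 0])

```text
t: 54.0
position: [0.5129, -0.311, 0.0329]
tool_rot: [-179.9, 0.4, -0.0]
wrist_force: [-1.1, -0.9, -2.9]
width: 0.0626
finger_force: 66.4
```

>>> servo_tool(moves=[0, 0, 0.3, 0, 0, 0, 0.15, 0, 0, 0, 0, 0])

```text
t: 54.38
position: [0.5142, -0.3126, 0.0265]
tool_rot: [180.0, 0.2, -0.1]
wrist_force: [0.5, 0.7, -2.2]
width: 0.0626
finger_force: 66.4
```

>>> servo_tool(moves=[0, 0, 0.06, 0, 0, 0, 0, 0])

```text
t: 54.62
position: [0.5144, -0.3128, 0.0256]
tool_rot: [180.0, 0.1, -0.1]
wrist_force: [0.9, 0.2, -0.2]
width: 0.0627
finger_force: 66.3
```

>>> servo_tool(moves=[0, 0, 0, 0, 0, 0, 0, 0, 0, 0, 0, 0, 0, 0, 0, 0], hand=1)

```text
t: 55.12
position: [0.514, -0.3125, 0.025]
tool_rot: [-180.0, 0.2, -0.1]
wrist_force: [-0.4, -0.2, 0.1]
width: 0.0853
finger_force: 0.0
```

>>> servo_tool(moves=[0, 0, -0.5, 0, 0, 0, -1, 0, 0, 0, -1, 0, 0, 0, -1, 0, 0, 0, -1, 0])

```text
t: 55.75
position: [0.5146, -0.3127, 0.1171]
tool_rot: [180.0, 0.1, -0.1]
wrist_force: [-0.7, 0.4, 0.0]
width: 0.0852
finger_force: 0.0
```

>>> servo_tool(moves=[-0.11, -1, -1, 0, -0.11, -1, -1, 0, -0.11, -1, 0, 0, -0.11, -1, 0, 0, -0.11, -1, 0, 0])

```text
t: 56.38
position: [0.5028, -0.2109, 0.1543]
tool_rot: [-180.0, 0.3, -0.1]
wrist_force: [0.6, -0.4, 0.8]
width: 0.0855
finger_force: 0.0
```

>>> servo_tool(moves=[-0.11, -1, 0, 0, -0.11, -1, 0, 0, -0.11, -1, 0, 0, -0.11, -1, 0, 0, -0.11, -1, 0, 0])

```text
t: 57.0
position: [0.4922, -0.111, 0.1547]
tool_rot: [-180.0, 0.3, -0.1]
wrist_force: [0.1, 0.8, -0.3]
width: 0.0857
finger_force: 0.0
```

>>> servo_tool(moves=[-0.11, -1, 0, 0, -0.11, -1, 0, 0, -0.11, -1, 0, 0, -0.11, -1, 0, 0, -0.11, -1, 0, 0])

```text
t: 57.62
position: [0.4813, -0.0112, 0.1548]
tool_rot: [-180.0, 0.3, -0.1]
wrist_force: [-0.1, -0.5, 0.8]
width: 0.0855
finger_force: 0.0
```

>>> servo_tool(moves=[-0.11, -1, 0, 0, -0.11, -1, 0, 0, -0.11, -1, 0, 0, -0.11, -1, 0, 0, -0.11, -1, 0, 0])

```text
t: 58.25
position: [0.4703, 0.0887, 0.1548]
tool_rot: [180.0, 0.3, -0.1]
wrist_force: [-0.0, 0.5, -0.2]
width: 0.0855
finger_force: 0.0
```

>>> servo_tool(moves=[-0.1, -1, 0, 0, 0, -0.5, 0, 0.45, 0, 0, 0, 0])

```text
t: 58.62
position: [0.4684, 0.1188, 0.1549]
tool_rot: [180.0, 0.2, -3.5]
wrist_force: [0.1, 0.7, -0.2]
width: 0.0857
finger_force: 0.0
```

```bash
python3 - <<'E'
from h import *
c=cap('wrist');s=observe();print(s['position'],s['tool_rot'],s['qpos'].round(1))
A=cloud(c).reshape(-1,3)
print(rect(A,.469,.117))
E
```

```text
[0.46853485 0.11797783 0.15489052] [179.97298615   0.25239968  -3.56091882] [ -12.4   16.    -5.6  116.7    2.    47.7 -112.7]
(array([468.8, 116.7]), array([64.2, 83.8]), 'long axis', np.float32(-3.4), 4837, np.float64(0.0467))
```

>>> servo_tool(moves=[0, 0.07, 0.8, 0, 0, 0, 1, 0, 0, 0, 1, 0, 0, 0, 1, 0, 0, 0, 1, 0])

```text
t: 59.3
position: [0.468, 0.1151, 0.0575]
tool_rot: [180.0, 0.3, -3.7]
wrist_force: [0.0, 0.2, -0.2]
width: 0.0856
finger_force: 0.0
```

>>> servo_tool(moves=[0, 0, 1, 0, 0, 0, 0.7, 0, 0, 0, 0.27, 0, 0, 0, 0, 0])

```text
t: 59.8
position: [0.4683, 0.116, 0.0195]
tool_rot: [180.0, 0.3, -3.7]
wrist_force: [-0.7, 0.0, 0.8]
width: 0.0852
finger_force: 0.0
```

>>> servo_tool(moves=[0, 0, 0, 0, 0, 0, 0, 0, 0, 0, 0, 0, 0, 0, 0, 0], hand=0)

```text
t: 60.3
position: [0.4691, 0.1164, 0.0208]
tool_rot: [-180.0, 0.1, -3.7]
wrist_force: [-1.2, -0.2, 6.4]
width: 0.0628
finger_force: 66.4
```

>>> servo_tool(moves=[0, 0, -0.5, 0, 0, 0, -1, 0, 0, 0, -1, 0, 0, 0, -1, -0.45, 0, 0, -1, 0])

```text
t: 60.92
position: [0.4686, 0.1162, 0.111]
tool_rot: [-180.0, 0.2, -0.1]
wrist_force: [0.6, 0.4, -2.7]
width: 0.0631
finger_force: 66.1
```

>>> servo_tool(moves=[0, 1, -1, 0, 0, 1, -1, 0, 0, 1, 0, 0, 0, 1, 0, 0, 0, 1, 0, 0])

```text
t: 61.55
position: [0.4686, 0.0156, 0.1504]
tool_rot: [-180.0, 0.2, -0.1]
wrist_force: [0.5, -0.0, -1.9]
width: 0.0629
finger_force: 66.2
```

>>> servo_tool(moves=[0, 1, 0, 0, 0, 1, 0, 0, 0, 1, 0, 0, 0, 1, 0, 0, 0, 1, 0, 0])

```text
t: 62.18
position: [0.4684, -0.0843, 0.1503]
tool_rot: [-180.0, 0.2, -0.1]
wrist_force: [-0.4, 0.6, -2.1]
width: 0.0626
finger_force: 66.2
```

>>> servo_tool(moves=[0, 1, 0, 0, 0, 1, 0, 0, 0, 1, 0, 0, 0, 1, 0, 0, 0, 1, 0, 0])

```text
t: 62.8
position: [0.4682, -0.1842, 0.1502]
tool_rot: [-180.0, 0.2, -0.1]
wrist_force: [-0.4, -0.5, -2.1]
width: 0.0628
finger_force: 66.2
```

>>> servo_tool(moves=[0, 1, 0, 0, 0.8, 1, 0, 0, 0.9, 1, 0, 0, 0.9, 1, 0, 0, 0.9, 1, 0, 0])

```text
t: 63.42
position: [0.5386, -0.2842, 0.1498]
tool_rot: [-180.0, 0.2, -0.1]
wrist_force: [-0.1, -0.0, -2.3]
width: 0.0628
finger_force: 66.2
```

>>> servo_tool(moves=[0.9, 1, 0, 0, 0.9, 0.4, 0, 0, 1, 0, 0, 0, 1, 0, 0, 0, 0, 0, 0, 0])

```text
t: 64.05
position: [0.6154, -0.3108, 0.1491]
tool_rot: [-179.9, 0.2, 0.0]
wrist_force: [-0.3, 0.5, -2.4]
width: 0.0626
finger_force: 66.2
```

```bash
python3 - <<'E'
from h import *
c=cap('side');s=observe();print(s['position'],s['tool_rot'],s['qpos'].round(1))
A=cloud(c).reshape(-1,3)
print(rect(A,.416,-.312,.051),rect(A,.515,-.312,.051))
E
```

```text
[ 0.61415653 -0.31135289  0.1490247 ] [-1.79956133e+02  2.55668159e-01 -3.67427986e-02] [ 21.9  35.2   3.9  87.2  -2.6  57.9 -63.5]
(array([ 435. , -312.8]), array([ 66.3, 116.9]), 'long axis', np.float32(-2.2), 603, np.float64(0.0501)) (array([ 498.4, -314.3]), array([ 66.4, 116.8]), 'long axis', np.float32(-0.1), 610, np.float64(0.05))
```

>>> servo_tool(moves=[0, 0, 1, 0, 0, 0, 1, 0, 0, 0, 1, 0, 0, 0, 1, 0, 0, 0, 1, 0])

```text
t: 64.72
position: [0.6136, -0.3119, 0.0474]
tool_rot: [-180.0, 0.3, -0.1]
wrist_force: [-0.6, 0.3, -2.0]
width: 0.0627
finger_force: 66.2
```

>>> servo_tool(moves=[0, 0, 0.7, 0, 0, 0, 0.3, 0, 0, 0, 0.12, 0, 0, 0, 0, 0])

```text
t: 65.22
position: [0.6142, -0.3122, 0.0273]
tool_rot: [180.0, 0.2, -0.1]
wrist_force: [0.2, 0.5, -2.4]
width: 0.0627
finger_force: 66.2
```

>>> servo_tool(moves=[0, 0, 0.08, 0, 0, 0, 0, 0])

```text
t: 65.47
position: [0.6145, -0.3123, 0.026]
tool_rot: [180.0, 0.1, -0.1]
wrist_force: [0.8, 0.3, -0.5]
width: 0.0627
finger_force: 66.2
```

>>> servo_tool(moves=[0, 0, 0, 0, 0, 0, 0, 0, 0, 0, 0, 0, 0, 0, 0, 0], hand=1)

```text
t: 65.97
position: [0.6138, -0.312, 0.0252]
tool_rot: [-180.0, 0.2, -0.1]
wrist_force: [-0.3, 0.1, -0.4]
width: 0.0855
finger_force: 0.0
```

>>> servo_tool(moves=[0, 0, -0.5, 0, 0, 0, -1, 0, 0, 0, -1, 0, 0, 0, -1, 0, 0, 0, -1, 0])

```text
t: 66.6
position: [0.6145, -0.3121, 0.1173]
tool_rot: [180.0, 0.2, -0.1]
wrist_force: [1.0, 0.6, 0.2]
width: 0.0852
finger_force: 0.0
```

>>> servo_tool(moves=[-0.5, 0, -1, 0, -1, 0, -1, 0, -1, 0, -1, 0, -1, 0, -1, 0, -1, 0, -1, 0])

```text
t: 67.22
position: [0.523, -0.3119, 0.2168]
tool_rot: [-180.0, 0.2, -0.1]
wrist_force: [0.7, 0.3, -0.7]
width: 0.086
finger_force: 0.0
```

>>> servo_tool(moves=[-1, -1, 0, 0, -1, -1, 0, 0, 0, -1, 0, 0, 0, -1, 0, 0, 0, 0, 0, 0])

```text
t: 67.85
position: [0.4858, -0.2294, 0.2159]
tool_rot: [-180.0, 0.2, 0.1]
wrist_force: [-0.2, -0.4, -0.5]
width: 0.0854
finger_force: 0.0
```

```bash
python3 - <<'E'
from h import *
s=observe();print(s['position'],s['t'])
c=cap('wrist');save(c,'w14.png',None,1.5);A=cloud(c).reshape(-1,3)
for x in(.416,.515,.615): print(rect(A,x,-.312,.051,.05))
for x,y in((.621,.0165),(.6188,-.0928)): print(flange(A,x,y,.085)[:4])
S=cap('scene');B=cloud(S).reshape(-1,3);P=B[(B[:,0]>.54)&(B[:,0]<.68)&(B[:,1]>.20)&(B[:,1]<.235)&(B[:,2]>.068)&(B[:,2]<.082)];print('post',P.min(0),P.max(0))
E
```

```text
[ 0.48575527 -0.22943513  0.21591275] 67.85
(array([ 416.6, -310.4]), array([64.4, 85. ]), 'long axis', np.float32(-0.0), 2684, np.float64(0.0516))
(array([ 514.4, -312.1]), array([83.2, 64.7]), 'long axis', np.float32(0.3), 3676, np.float64(0.0517))
(array([ 590.4, -311.5]), array([94.8, 64.3]), 'long axis', np.float32(0.1), 3893, np.float64(0.0516))Traceback (most recent call last):
  File "<stdin>", line 5, in <module>
  File "h.py", line 38, in flange
    pts=np.array(pts);x,y=least_squares(lambda p:np.hypot(pts[:,0]-p[0],pts[:,1]-p[1])-r0,[x,y],loss='soft_l1',f_scale=.001).x
                          ~~~~~~~~~~~~~^^^^^^^^^^^^^^^^^^^^^^^^^^^^^^^^^^^^^^^^^^^^^^^^^^^^^^^^^^^^^^^^^^^^^^^^^^^^^^^^^^^^^
    return func(*args, **kwargs)
    vector_fun = VectorFunction(
        fun_wrapped,
    ...<6 lines>...
        workers=workers
    )
    self._update_fun()
    ~~~~~~~~~~~~~~~~^^
    self.f = self.fun_wrapped(xp_copy(self.x))
             ~~~~~~~~~~~~~~~~^^^^^^^^^^^^^^^^^
    return np.atleast_1d(self.fun(x))
                         ~~~~~~~~^^^
    return self.f(x, *self.args, **self.kwargs)
           ~~~~~~^^^^^^^^^^^^^^^^^^^^^^^^^^^^^^
  File "h.py", line 38, in <lambda>
    pts=np.array(pts);x,y=least_squares(lambda p:np.hypot(pts[:,0]-p[0],pts[:,1]-p[1])-r0,[x,y],loss='soft_l1',f_scale=.001).x
                                                          ~~~^^^^^
IndexError: too many indices for array: array is 1-dimensional, but 2 were indexed
```

View pics/w14.png

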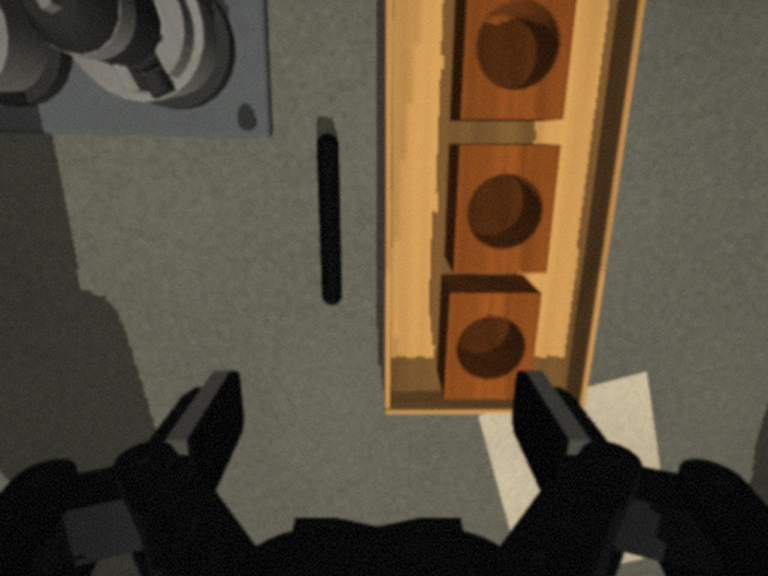

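All three carriers stand flat in the tray, at (490,345), (505,210) and (515,45), and the arm is clear of everything. Nothing has touched the spindles or the slide since they were last checked, so I'm handing the job in.

```bash
python3 - <<'E'
from h import *
S=cap('scene');B=cloud(S).reshape(-1,3);P=B[(B[:,0]>.54)&(B[:,0]<.68)&(B[:,1]>.20)&(B[:,1]<.235)&(B[:,2]>.068)&(B[:,2]<.082)];print('post',P.min(0),P.max(0))
if P[:,0].max()<.62: print(order.sign_off())
E
```

```text
post [0.5833221  0.20768719 0.06838545] [0.61272148 0.22763263 0.08185552]
the job is handed in; nothing more can be done
None
```

I handed the job in: the slide was worked before and after seating, both arbors present (drill chuck and face mill) are in spindles, and all three carriers stand in the tray; the sign-off returned no verdict.

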